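Set up the bench spindle for sanding stretcher bars

TASK

Get the little bench spindle ready for sanding: put the sanding drum (the plain flat-topped cylinder) from the holder fully down into the open chuck and turn the chuck sleeve clockwise to its stop so the jaws hold it upright, slide the speed fader level with the brass pointer, and clear every wooden offcut from the table into the white tub. Only when all that is done, give the squeeze grip's trigger a full squeeze for about a second as a test run, and let it spring back; never squeeze it while the chuck is open. Leave the other two bits in their holder and do not knock over the paint jars or the brush tin.

Things in the scene. Friction and masses are not known exactly. Their poses are not given: they have to be found in the camera images.
- drum: sanding drum to be used: a plain flat-topped brown abrasive cylinder 30 mm in diameter and 32 mm tall on a round steel shank 12 mm in diameter and 34 mm long. Stands shank down in one of the holder's holes. Origin: centre of the shank's lower end; z along the shank up through the drum, so the drum spans z = 34 to 66 mm.
- cone_bit: spare bit, a pale wooden cone 32 mm wide at its foot, pointed, 66 mm tall with the same shank; stands in the holder and stays there. Origin: lower end of the shank.
- ball_bit: spare bit, a grey ball-shaped felt head 32 mm wide, 67 mm tall with the same shank; stands in the holder and stays there. Origin: lower end of the shank.
- holder: fixed wooden block 55 x 180 x 40 mm (x, y, z) with three holes 15 mm wide and 37 mm deep at y = -55, 0, +55 mm, in which the three bits stand in any order, their heads resting on its top. Origin: centre of its underside.
- spindle: fixed upright bench spindle: round flange 100 mm wide, grey motor can 72 mm wide up to 104 mm, a chuck on top whose axis is the body's z. Origin: centre of the underside, on the table.
- bore (a point): centre of the floor of the chuck's bore, on the chuck's axis 120 mm above the table. The shank's end rests here. Three steel jaws stand round it from here to 30 mm above; open they leave a round opening about 20 mm wide, closed they grip the 12 mm shank.
- sleeve_grip (a point): centre of the chuck's black ribbed sleeve at the height to grip it, 134 mm above the table. The sleeve is a ring 56 mm in outer diameter from 116 to 146 mm above the table; with the drum seated the drum stands out of it up to 186 mm.
- sleeve (a joint): turn of the chuck sleeve in rad, 0 = fully open, grows as the sleeve is turned clockwise seen from above; the three jaws close together with it. They touch the shank at about 2.0 and the sleeve comes to its stop at 2.2, where the shank is tight. It stays where it is left.
- speed_box: fixed aluminium speed controller 85 x 190 x 36 mm (x, y, z), with a black fader in a slot along its y and a brass pointer beside the slot. Origin: centre of its underside.
- fader (a joint): position of the fader along its slot in m, 0 to 0.12, growing towards the box's +y; it stays where it is left.
- fader_top (a point): centre of the top of the fader's black grip, a block 22 x 18 x 30 mm (x, y, z of the box) standing on the box; its top is 67 mm above the table.
- pointer: flat brass pointer 20 x 10 mm clipped on the speed box beside the slot; it marks the speed wanted: the fader is right when its grip is level with the pointer along the slot. Origin: on the box's top; its y runs along the slot.
- grip: fixed squeeze grip (hold-to-run switch): base plate 85 x 80 x 12 mm with an upright black post 26 x 24 mm (x, y) up to 115 mm, and a steel trigger lever in front of its -x face. Origin: centre of the underside.
- grip_top (a point): centre of the top of the grip's post, 115 mm above the table.
- trigger (a joint): angle of the sprung trigger in rad: 0 = out, 0.2 = fully squeezed against the post; it springs back. A lever 8 mm thick, 20 mm wide, 78 mm long, hinged at its foot 30 mm above the table, leaning out to -x. At 95 mm height post and trigger together span x = -35 to +13 mm of the grip at rest, -22 to +13 mm squeezed (about 8 N).
- tub: fixed white open tub 140 x 170 x 55 mm (x, y, z), walls and floor 4 to 5 mm. Origin: centre of its underside.
- offcut0: offcut of wooden stretcher bar 46 x 24 x 18 mm (x, y, z) lying loose on the table in front of the spindle (absent in some starts). Origin: centre of its underside; x along its length.
- offcut1: offcut of wooden stretcher bar 50 x 24 x 18 mm (x, y, z) lying loose on the table in front of the spindle (absent in some starts). Origin: centre of its underside; x along its length.
- offcut2: offcut of wooden stretcher bar 54 x 24 x 18 mm (x, y, z) lying loose on the table in front of the spindle (absent in some starts). Origin: centre of its underside; x along its length.
- offcut3: offcut of wooden stretcher bar 58 x 24 x 18 mm (x, y, z) lying loose on the table in front of the spindle (absent in some starts). Origin: centre of its underside; x along its length.
- jar_a: bystander: paint jar, 64 mm wide, 75 mm tall, standing. Not to be knocked over. Origin: centre of its underside.
- jar_b: bystander: paint jar, 56 mm wide, 60 mm tall, standing. Not to be knocked over. Origin: centre of its underside.
- brush_tin: bystander: tin of brushes, 72 mm wide, tin 100 mm tall, brushes to 225 mm. Not to be knocked over. Origin: centre of its underside.
There are look-alikes about, which are no part of the job. Leave any orange or purple look-alike of the offcut2 alone.

How it is judged:
On the way, in this order (a step that is already met when the one before it is completed fails the run):
1. the sanding drum is clamped upright in the chuck, the fader is level with the pointer and all offcuts are in the tub (horizontal distance between drum and bore below 0.005 m and z of drum in the frame of bore below 0.006 m and angle between drum's own z axis and vertical below 0.12 rad and value of joint sleeve above 2 rad and y of fader_top in the frame of pointer between -0.006 and 0.006 m and x of offcut0 in the frame of tub between -0.07 and 0.07 m and y of offcut0 in the frame of tub between -0.085 and 0.085 m and z of each of offcut0, offcut1, offcut2, offcut3 in the frame of tub below 0.055 m and x of offcut1 in the frame of tub between -0.07 and 0.07 m and y of offcut1 in the frame of tub between -0.085 and 0.085 m and x of offcut2 in the frame of tub between -0.07 and 0.07 m and y of offcut2 in the frame of tub between -0.085 and 0.085 m and x of offcut3 in the frame of tub between -0.07 and 0.07 m and y of offcut3 in the frame of tub between -0.085 and 0.085 m), for 0.2 s.
2. the trigger is fully squeezed (value of joint trigger above 0.165 rad), for 0.5 s.
3. the trigger has sprung back (value of joint trigger below 0.03 rad), for 0.2 s.
At the end, for the whole second after the job is handed in: Drum in the chuck within 5 mm of its axis, shank end within 6 mm of the floor, tilt below 0.12 rad, sleeve beyond 2.0 rad; fader within 6 mm of the pointer along the slot; all offcuts in the tub; trigger out; spare bits within 20 mm of their places; all at rest (all of step 1 and value of joint trigger below 0.03 rad and linear speed of each of drum, offcut0, offcut1, offcut2, offcut3 below 0.02 m/s and distance of each of cone_bit, ball_bit from where it was at the start of the episode below 0.02 m); the robot touches nothing.
It fails at once if the trigger is squeezed while the chuck is open (sleeve below 1.9 rad) (value of joint trigger above 0.1 rad and value of joint sleeve below 1.9 rad).
It fails at once if a paint jar or the brush tin is knocked over (angle between any of jar_a, jar_b, brush_tin's own z axis and vertical above 0.6 rad).
Of offcut0, offcut1, offcut2, offcut3 only 2 to 4 are there at a start; the rules pass over those that are not, and their reading is None.
At some moment in a run one of offcut0, offcut1, offcut2, offcut3 may be knocked a few centimetres aside while the robot is not near it.
It also fails if it takes over 210 s, if anything falls off the work surface, if the arm or the gripper's body presses on something with over 40 N, if the wrist force passes 120 N, or if a joint passes its speed limit or range.

ROBOT

A 7-joint arm with a two-finger parallel gripper is mounted at the origin on the work surface. World frame = base frame: x ahead of the robot, y to its left, z up, the work surface at z = 0. Lengths are in m, angles in rad, forces in N, time in s.
With the tool pointing down it reaches from about 0.4 to 0.9 m from the base axis. Payload 5.5 kg.
Tool frame: the origin (TCP) lies on the front face of the gripper's body, between the roots of the fingers; the fingertips stand 66 mm ahead of it and the grasp point (between the pads) lies 47 mm ahead of it; z points along the fingers, y is the line along which they close (so a half turn about z gives the same grasp; the last joint's range is limited). The gripper opens to 92 mm and grips with 3 to 60 N. Pads are 19 mm wide; open, the fingers measure 130 mm over their backs; the gripper's body (75 mm by 190 mm) begins 47 mm behind the grasp point.
Start: joints at [1.495, 0.501, -0.427, 1.55, 0.221, 1.138, -0.21], TCP at [0.216, -0.613, 0.292] pointing down, gripper open.
Joint ranges: [-2.88, 2.88], [-0.31, 2.03], [-1.54, 1.56], [0.2, 2.42], [-1.41, 4.55], [0.19, 2.02], [-2.57, 2.57]. Speed limits (rad/s): [2.57, 2.57, 3.14, 3.14, 3.14, 3.14, 3.14].

INTERFACE

Orientations are given as a unit quaternion [x, y, z, w].
In Python, from station import * gives the robot as it stands. The module is installed in compiled form; this text tells all that it offers.
- The arm moves only by the tool carry_out, never from a script. Its argument "moves" is a list of rows, each an object with "offset": the shift along the tool's x, y, z as a fraction of full scale, a list of three; "dr": the turn, a rotation vector about the tool's x, y, z as a fraction of full scale, a list of three. A call has exactly 5 rows; each row shifts and turns the commanded pose from where the row before left it, along the tool's axes as they then stand; what a row does not reach is not made up. Full scale, the value 1, is 0.02 m for a shift and 6 degrees for a turn. A row lasts 1/12 s, in which the tool goes at most 41.7 mm and 7.16 degrees, less where a joint would pass 70% of its speed; a pose out of reach is approached as far as the arm can. A call with a number of a shift or a turn outside -1 to 1 is refused whole. A call with a gripper value outside its range is refused whole. "hand" is the opening, from -1 (shut) to 1 (fully open), set as the call begins (left out, the last holds). The fingers move at their own pace and stop on an object; "newtons" is the grip in N (left out, the last holds). Time passes only in rows, so rows that do not move let the fingers close, or fill a call up. It gives the time, the measured TCP pose, the force, the opening and the grip force at its end, in the units of the state.
- get_obs(): the state, without advancing time (a new reading comes with each control period).
- camera(name): name is "scene" or "top"; returns (picture, depth): 384x512x3 uint8, red, green, blue; 384x512 float32, m along the optical axis (not along the pixel's ray), 0 where there is no reading.
- camera_params(name): a dict with "mtx" (3x3 intrinsics, pixels), "distortion" ([k1, k2, p1, p2, k3] as OpenCV has them; the pictures are not rectified), "pose" (4x4, takes a point from camera to world coordinates). Camera axes: x right, y up, looking along -z (the intrinsics and any distortion apply to the point x, -y, -z); pixel columns grow to the right and rows downward; lengths in m; the calibration is good to about 2 mm. A picture is of the moment at which its call begins. camera_params takes no time and is no camera call.
- sign_off(): hands the job in; it is judged then, once.
The state is a dict: "time_s": time; "joints": joint angles; "joint_velocities": joint speeds; "joint_torque": joint torques, N m; "eef_pos": TCP position; "eef_rot": TCP orientation; "force": force on the tool from outside, world axes, zero at the start; "ft_torque": the same for the moment, N m; "gripper_width": finger opening in m; "grip_force": force on a finger pad.
Only numpy, scipy, OpenCV 4.12 (cv2) and the standard library are available. Lean on these libraries where they do the work, as an engineer would, in place of code of your own. Each camera call takes 0.05 s, during which the arm holds its last target. There are 200 camera calls.

## Working session

There is one attempt and no reset: what is moved stays moved. The work goes in short steps, Python scripts to look and compute and a tool call to move; the robot and the scene stay as the last step left them, time stands still between calls to the robot, and variables do not carry over. Pictures are saved under pics/ and viewed, at most 14 in all, crops included, and the job is handed in when it is done.

Besides the shell and the picture viewer there is one more tool, called after "Request:" as a command line: name --argument value ..., lists and objects as JSON in quotes. carry_out: Moves the arm, as the interface text tells. Shift numbers are shares of 0.02 m and turn numbers shares of 6 degrees, none past 1 either way. Its arguments: {"type":"object","properties":{"moves":{"type":"array","items":{"type":"object","properties":{"offset":{"type":"array","items":{"type":"number"}},"dr":{"type":"array","items":{"type":"number"}}}}},"hand":{"type":"number"},"newtons":{"type":"number"}},"required":["moves"]}

```bash
mkdir -p pics; cat > h.py <<'E'
import numpy as np, cv2
from station import *
from scipy.spatial.transform import Rotation as R
def cloud(n):
    im,d=camera(n); p=camera_params(n); K=np.array(p["mtx"],float); D=np.array(p["distortion"],float); T=np.array(p["pose"])
    v,u=np.mgrid[0:384,0:512]
    q=cv2.undistortPoints(np.stack([u,v],-1).reshape(-1,1,2).astype(float),K,D).reshape(384,512,2)
    P=np.stack([q[...,0]*d,-q[...,1]*d,-d],-1)@T[:3,:3].T+T[:3,3]
    P[d==0]=np.nan
    return im,P
def ray(n,u,v):
    p=camera_params(n); K=np.array(p["mtx"],float); D=np.array(p["distortion"],float); T=np.array(p["pose"])
    q=cv2.undistortPoints(np.array([[[u,v]]],float),K,D)[0,0]
    return T[:3,3],T[:3,:3]@np.array([q[0],-q[1],-1])
def atz(n,u,v,z):
    o,d=ray(n,u,v); return o+d*(z-o[2])/d[2]
def save(im,name,box=None,s=1.5):
    if box: im=im[box[1]:box[3],box[0]:box[2]]
    im=cv2.resize(im,None,fx=s,fy=s,interpolation=cv2.INTER_CUBIC)
    cv2.imwrite("pics/"+name,im[...,::-1])
E
python3 - <<'E'
from h import *
for n in("scene","top"):
    im,P=cloud(n); save(im,n+"0.png"); np.savez(n+"0.npz",im=im,P=P)
    print(n,camera_params(n)["pose"],camera_params(n)["mtx"])
o=get_obs(); print(o)
E
```

```text
scene [[-5.68402388e-01 -5.75246645e-01  5.88226167e-01  1.17652935e+00]
 [ 8.22750686e-01 -3.97574486e-01  4.06221414e-01  4.76326694e-01]
 [ 1.86210627e-04  7.14860704e-01  6.99266858e-01  9.79707184e-01]
 [ 0.00000000e+00  0.00000000e+00  0.00000000e+00  1.00000000e+00]] [[420.29944955   0.         259.67760516]
 [  0.         420.29944955 191.14973077]
 [  0.           0.           1.        ]]
top [[ 0.03061105  0.97464822 -0.22163892  0.20743593]
 [-0.99951659  0.02864246 -0.01209145 -0.01033829]
 [-0.00543663  0.22190191  0.97505384  1.32454894]
 [ 0.          0.          0.          1.        ]] [[387.08344387   0.         253.04740583]
 [  0.         387.08344387 190.66300974]
 [  0.           0.           1.        ]]
{'time_s': 0.1, 'joints': array([ 1.49518547,  0.50175654, -0.42681425,  1.55131487,  0.22080413,
        1.13829523, -0.21028132]), 'joint_velocities': array([-0.00154191, -0.00130024,  0.00101907, -0.0012436 , -0.00074551,
        0.00016676, -0.00067572]), 'joint_torque': array([-1.05950530e-02, -5.67874181e+01, -5.83835542e+00, -2.79917693e+01,
       -6.90064905e-02,  2.40832404e-02, -1.28979929e-05]), 'eef_pos': array([ 0.21583314, -0.61258833,  0.29129376]), 'eef_rot': array([ 9.85679037e-01,  1.68630054e-01, -1.12532734e-04, -8.52799752e-04]), 'force': array([-0.3860694 ,  0.43337289,  0.18393366]), 'ft_torque': array([ 0.00592434, -0.06290434,  0.04707282]), 'grip_force': 0.0, 'gripper_width': 0.09191899773515264}
```

View pics/scene0.png

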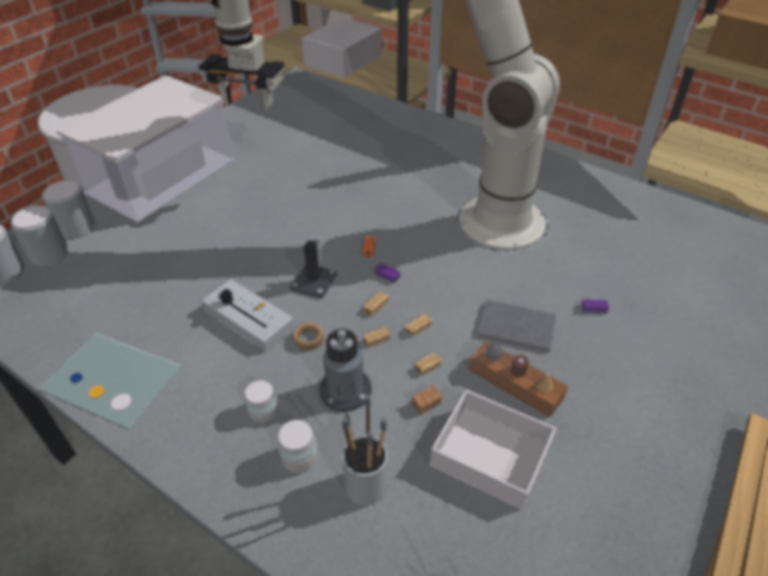

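View pics/top0.png

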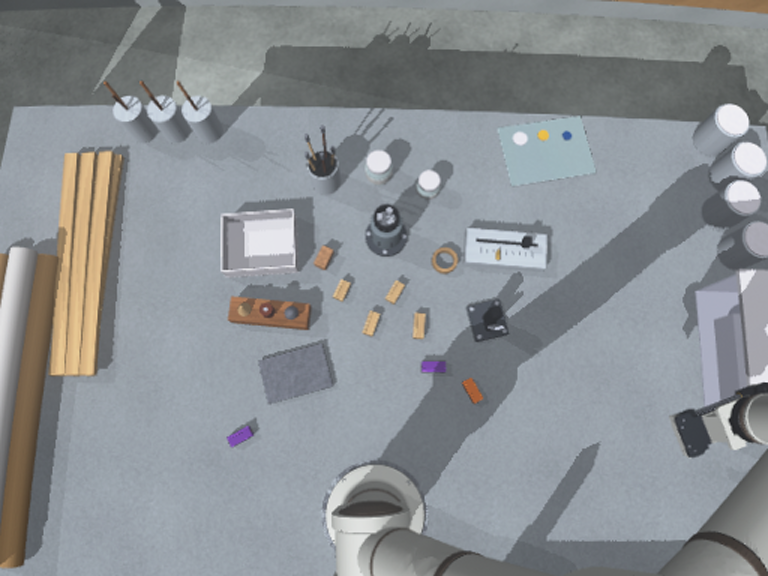

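```bash
python3 - <<'E'
from h import *
t=np.load("top0.npz"); s=np.load("scene0.npz")
a=cv2.resize(t['im'][100:265,140:375],None,fx=3.3,fy=3.3,interpolation=cv2.INTER_CUBIC)
cv2.imwrite("pics/topc.png",a[...,::-1])
b=cv2.resize(s['im'][150:345,130:385],None,fx=3,fy=3,interpolation=cv2.INTER_CUBIC)
cv2.imwrite("pics/scenec.png",b[...,::-1])
for n,f in(("top",t),("scene",s)):
    P=f['P'];im=f['im']
    m=(P[...,2]>.008)&(P[...,2]<.4)&(P[...,0]>.3)&(P[...,0]<1.0)&(abs(P[...,1])<.45)
    k,l,st,c=cv2.connectedComponentsWithStats(m.astype(np.uint8))
    for i in range(1,k):
        if st[i,4]<25: continue
        q=P[l==i]; 
        print(n,st[i].tolist(),"z95 %.4f"%np.percentile(q[:,2],90),"zmax %.3f"%q[:,2].max(),"mid",np.round((np.percentile(q,2,0)+np.percentile(q,98,0))/2,3)[:2],"ext",np.round(np.percentile(q,98,0)-np.percentile(q,2,0),3)[:2],im[l==i].mean(0).astype(int))
    # offcut rects
    for i in range(1,k):
        q=P[l==i]
        if 25<st[i,4]<600 and q[:,2].max()<.035:
            top=q[q[:,2]>np.percentile(q[:,2],60)-.004]
            r=cv2.minAreaRect((top[:,:2]*1000).astype(np.float32)); print("  rect",np.round(r[0],1),np.round(r[1],1),round(r[2],1),"zmed %.4f"%np.median(top[:,2]), im[l==i].mean(0).astype(int))
E
```

```text
top [124, 63, 24, 33, 374] z95 0.1130 zmax 0.202 mid [0.895 0.432] ext [0.063 0.033] [129 135 142]
top [203, 83, 25, 46, 591] z95 0.1862 zmax 0.226 mid [0.765 0.142] ext [0.062 0.064] [ 97  99 102]
top [244, 101, 18, 22, 322] z95 0.0768 zmax 0.082 mid [0.787 0.015] ext [0.052 0.057] [191 194 200]
top [277, 113, 16, 20, 246] z95 0.0618 zmax 0.069 mid [ 0.752 -0.099] ext [0.047 0.05 ] [189 193 199]
top [244, 136, 28, 35, 713] z95 0.1458 zmax 0.155 mid [ 0.621 -0.006] ext [0.065 0.088] [ 94 100 108]
top [147, 139, 52, 46, 752] z95 0.0560 zmax 0.064 mid [0.597 0.29 ] ext [0.151 0.178] [158 159 165]
top [309, 152, 57, 29, 1398] z95 0.0398 zmax 0.072 mid [ 0.6   -0.283] ext [0.086 0.186] [176 185 194]
top [210, 163, 13, 17, 138] z95 0.0314 zmax 0.035 mid [0.57  0.137] ext [0.05  0.039] [162 128 104]
top [288, 165, 17, 17, 127] z95 0.0242 zmax 0.028 mid [ 0.573 -0.143] ext [0.056 0.054] [160 135 107]
top [222, 186, 12, 15, 98] z95 0.0211 zmax 0.026 mid [0.494 0.092] ext [0.044 0.033] [192 165 128]
top [257, 187, 13, 15, 105] z95 0.0221 zmax 0.025 mid [ 0.493 -0.03 ] ext [0.047 0.037] [194 1
[... 2288 characters left out ...]
.575 0.142] ext [0.048 0.042] [134 102  80]
scene [287, 260, 84, 78, 1751] z95 0.0545 zmax 0.060 mid [0.599 0.293] ext [0.151 0.175] [133 129 132]
scene [185, 280, 27, 35, 721] z95 0.0762 zmax 0.080 mid [0.796 0.023] ext [0.055 0.055] [157 156 157]
  rect [ 327.9 -118.9] [58.4 27. ] 87.8 zmed 0.0162 [ 84  55 107]
  rect [419.2 -83.7] [26.8 60.7] 86.0 zmed 0.0165 [156 130  98]
  rect [422.2  26.1] [26.2 55.3] 73.3 zmed 0.0167 [156 131 101]
  rect [ 577.4 -141.3] [60.6 58.4] 37.7 zmed 0.0193 [119  98  77]
  rect [496.6 -26.7] [25.9 49.8] 63.8 zmed 0.0162 [149 125  97]
  rect [497.4  96. ] [26.4 45.9] 65.8 zmed 0.0168 [157 130  98]
  rect [572.9 142.4] [33.  51.6] 66.0 zmed 0.0259 [134 102  80]
```

View pics/topc.png

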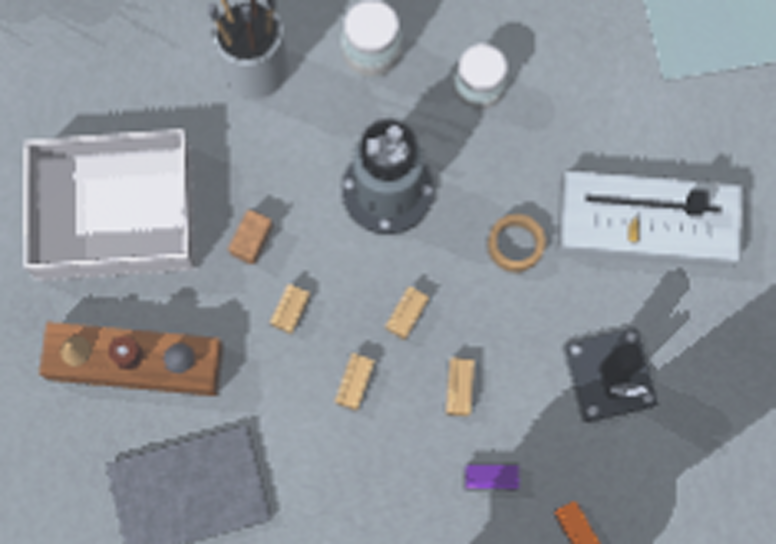

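View pics/scenec.png

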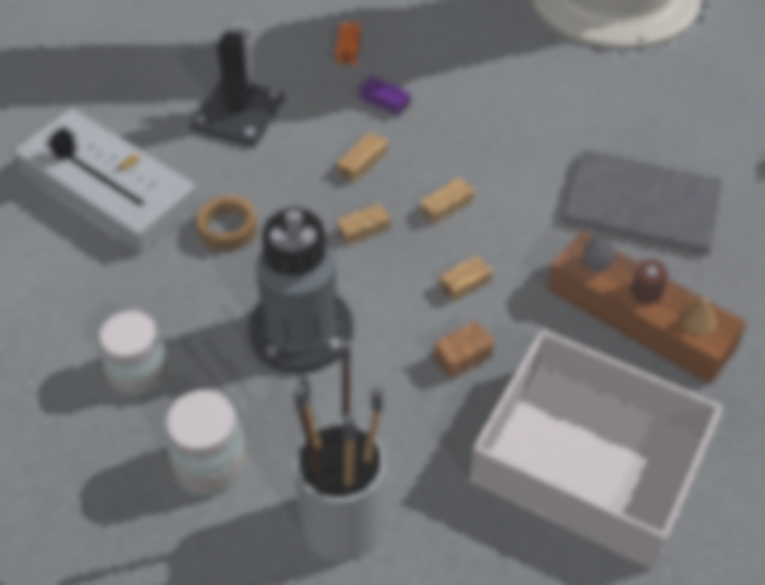

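```bash
cat > meas.py <<'E'
from h import *
def circ(q):
    A=np.c_[2*q[:,:2],np.ones(len(q))]; s=np.linalg.lstsq(A,(q[:,:2]**2).sum(1),rcond=None)[0]
    return s[:2],np.sqrt(s[2]+s[:2]@s[:2])
def reg(P,x0,x1,y0,y1,z0,z1): 
    return (P[...,0]>x0)&(P[...,0]<x1)&(P[...,1]>y0)&(P[...,1]<y1)&(P[...,2]>z0)&(P[...,2]<z1)
def rect(q): return cv2.minAreaRect((q[:,:2]*1000).astype(np.float32))
E
python3 - <<'E'
from meas import *
np.set_printoptions(precision=4,suppress=True)
for n in("top","scene"):
    f=np.load(n+"0.npz");P=f['P'];im=f['im'].astype(int)
    m=reg(P,.35,.65,-.18,.2,-.008,.006); print(n,"table z",np.median(P[m][:,2]),P[m][:,2].std())
    q=P[reg(P,.56,.72,-.08,.08,.138,.155)]; print(" sleeve n",len(q),"mid",(q.min(0)+q.max(0))/2,"ext",np.ptp(q,axis=0),"mean",q.mean(0),"zmed",np.median(q[:,2]))
    q=P[reg(P,.56,.72,-.08,.08,.115,.155)]; print(" sleeve all mid",(q.min(0)+q.max(0))/2,np.ptp(q,axis=0))
    q=P[reg(P,.54,.72,-.09,.09,.006,.02)];q2=q[q[:,0]<.60]; print(" flange",circ(q2) if len(q2)>5 else None)
    q=P[reg(P,.38,.5,.15,.36,.03,.049)]; print(" holder",rect(q))
    for y in(.195,.25,.305):
        q=P[reg(P,.38,.5,y-.026,y+.026,.048,.09)]; 
        t=q[q[:,2]>np.percentile(q[:,2],55)]
        print(" bit",y,"n",len(q),"mean",q.mean(0),"mid",(q.min(0)+q.max(0))/2,"ext",np.ptp(q,axis=0),"top",t.mean(0),np.median(t[:,2]))
    q=P[reg(P,.54,.67,-.4,-.17,.028,.043)]; print(" box",rect(q))
    q=P[reg(P,.54,.67,-.4,-.17,.058,.08)]; print(" fader top",q.mean(0),rect(q),np.median(q[:,2]))
    m=reg(P,.54,.67,-.4,-.17,.028,.05)&(im[...,0]-im[...,2]>35); q=P[m]; v,u=np.nonzero(m); print(" pointer",len(q),q.mean(0),"rect",rect(q),u.mean(),v.mean())
    q=P[reg(P,.38,.5,-.32,-.17,.006,.025)]; print(" plate",rect(q))
    q=P[reg(P,.38,.5,-.32,-.17,.106,.125)]; print(" post",len(q),q.mean(0),rect(q),np.median(q[:,2]))
    q=P[reg(P,.38,.5,-.32,-.17,.03,.104)]; print(" post+trig",q.min(0),q.max(0))
    q=P[reg(P,.5,.7,.18,.4,.045,.065)]; print(" tub",rect(q))
E
```

```text
top table z 5.788441286502799e-05 0.002598794396187462
 sleeve n 144 mid [ 0.631  -0.0054  0.1464] ext [0.0542 0.0549 0.0164] mean [ 0.6301 -0.0061  0.1458] zmed 0.14579970737243353
 sleeve all mid [ 0.6309 -0.0056  0.1355] [0.0544 0.0552 0.0382]
 flange (array([0.5412, 0.0013]), np.float64(0.057092557565189064))
 holder ((433.9686279296875, 256.5728759765625), (183.709228515625, 56.15497970581055), 86.48294830322266)
 bit 0.195 n 68 mean [0.4288 0.199  0.0669] mid [0.4298 0.1993 0.066 ] ext [0.0281 0.0273 0.0198] top [0.4301 0.1987 0.0714] 0.07112027939731846
 bit 0.25 n 78 mean [0.4322 0.2539 0.0697] mid [0.4329 0.2551 0.0637] ext [0.0281 0.0292 0.0299] top [0.4338 0.255  0.0737] 0.073213669726651
 bit 0.305 n 42 mean [0.4362 0.3084 0.0592] mid [0.4383 0.3081 0.061 ] ext [0.0219 0.0218 0.0254] top [0.436  0.3094 0.0658] 0.06576841704465042
 box ((602.903076171875, -284.26837158203125), (191.75830078125, 88.48606872558594), 87.42584228515625)
 fader top [ 0.6115 -0.3279  0.0654] ((611.9090576171875, -327.88916015625), (17.53789710998535, 20.335695266723633), 83.44744873046875) 0.065
[... 1656 characters left out ...]
09338378906), (22.48088264465332, 19.66802978515625), 46.459625244140625) 0.06366756460919898
 pointer 13 [ 0.5833 -0.2615  0.0386] rect ((582.4046630859375, -261.06365966796875), (16.92996597290039, 7.533413410186768), 13.383752822875977) 173.0 203.3846153846154
 plate ((437.7301330566406, -240.90115356445312), (87.16504669189453, 80.9789810180664), 15.67500114440918)
 post 43 [ 0.4392 -0.2399  0.1114] ((437.63336181640625, -241.23228454589844), (24.673751831054688, 19.826982498168945), 12.8164644241333) 0.11171238465419264
 post+trig [ 0.4027 -0.2583  0.0301] [ 0.4541 -0.2265  0.1036]
 tub ((597.9446411132812, 291.9937438964844), (145.51519775390625, 171.88540649414062), 6.039059638977051)
```

```bash
cat > plan.py <<'E'
import sys
from h import *
def yawR(p): 
    c,s=np.cos(p),np.sin(p); return np.array([[c,s,0],[s,-c,0],[0,0,-1.]])
def plan(pts):
    o=get_obs(); p=np.array(o["eef_pos"]); Rm=R.from_quat(o["eef_rot"])
    x=Rm.as_matrix()[:,0]; print("t %.1f"%o["time_s"],"pos",np.round(p,4),"yaw %.1f"%np.degrees(np.arctan2(x[1],x[0])),"q7 %.2f"%o["joints"][6],"w %.4f"%o["gripper_width"],"gf %.1f"%o["grip_force"],"F",np.round(o["force"],1))
    for (X,Y,Z,psi) in pts:
        Rt=R.from_matrix(yawR(np.radians(psi))); rv=np.degrees((Rm.inv()*Rt).as_rotvec())/6
        d=Rt.inv().apply(np.array([X,Y,Z])-p)/.02
        print("->",(X,Y,Z,psi),"turn",np.round(rv,2),"then shift",np.round(d,2))
        p=np.array([X,Y,Z]);Rm=Rt
if __name__=="__main__": 
    v=list(map(float,sys.argv[1:])); plan([v[i:i+4] for i in range(0,len(v),4)])
E
python3 plan.py .418 -.085 .25 -5  .418 -.085 .07 -5  .418 -.085 .25 -5 .625 .25 .25 -5 .625 .25 .115 -5
```

```text
t 0.1 pos [ 0.2158 -0.6126  0.2913] yaw 19.4 q7 -0.21 w 0.0919 gf 0.0 F [-0.4  0.4  0.2]
-> (0.418, -0.085, 0.25, -5.0) turn [-0.02  0.    4.07] then shift [  7.77 -27.16   2.06]
-> (0.418, -0.085, 0.07, -5.0) turn [0. 0. 0.] then shift [0. 0. 9.]
-> (0.418, -0.085, 0.25, -5.0) turn [0. 0. 0.] then shift [ 0.  0. -9.]
-> (0.625, 0.25, 0.25, -5.0) turn [0. 0. 0.] then shift [  8.85 -17.59   0.  ]
-> (0.625, 0.25, 0.115, -5.0) turn [0. 0. 0.] then shift [0.   0.   6.75]
```

Request:
carry_out --moves '[{"offset": [0,0,0],"dr": [0,0,0.81]},{"offset": [0,0,0],"dr": [0,0,0.81]},{"offset": [0,0,0],"dr": [0,0,0.81]},{"offset": [0,0,0],"dr": [0,0,0.81]},{"offset": [0,0,0],"dr": [0,0,0.81]}]' --hand 0.2 --newtons 25

```text
time_s: 0.52
eef_pos: [0.2159, -0.6127, 0.2916]
eef_rot: [0.999, -0.045, -0.0, -0.001]
force: [-0.9, -0.3, -0.2]
gripper_width: 0.0633
grip_force: 0.0
```

Request:
carry_out --moves '[{"offset": [0.26,-0.9,0],"dr": [0,0,0]},{"offset": [0.26,-0.9,0],"dr": [0,0,0]},{"offset": [0.26,-0.9,0],"dr": [0,0,0]},{"offset": [0.26,-0.9,0],"dr": [0,0,0]},{"offset": [0.26,-0.9,0],"dr": [0,0,0]}]'

```text
time_s: 0.93
eef_pos: [0.2497, -0.5244, 0.2917]
eef_rot: [0.999, -0.043, -0.0, -0.001]
force: [1.0, -0.1, 0.2]
gripper_width: 0.0549
grip_force: 0.0
```

Request:
carry_out --moves '[{"offset": [0.26,-0.9,0],"dr": [0,0,0]},{"offset": [0.26,-0.9,0],"dr": [0,0,0]},{"offset": [0.26,-0.9,0],"dr": [0,0,0]},{"offset": [0.26,-0.9,0],"dr": [0,0,0]},{"offset": [0.26,-0.9,0],"dr": [0,0,0]}]'

```text
time_s: 1.35
eef_pos: [0.2832, -0.437, 0.2919]
eef_rot: [0.999, -0.043, -0.0, -0.0]
force: [0.6, -0.1, -0.2]
gripper_width: 0.0552
grip_force: 0.0
```

Request:
carry_out --moves '[{"offset": [0.26,-0.9,0],"dr": [0,0,0]},{"offset": [0.26,-0.9,0],"dr": [0,0,0]},{"offset": [0.26,-0.9,0],"dr": [0,0,0]},{"offset": [0.26,-0.9,0],"dr": [0,0,0]},{"offset": [0.26,-0.9,0],"dr": [0,0,0]}]'

```text
time_s: 1.77
eef_pos: [0.3168, -0.3495, 0.2919]
eef_rot: [0.999, -0.043, -0.0, -0.0]
force: [0.8, 0.0, 0.7]
gripper_width: 0.0555
grip_force: 0.0
```

Request:
carry_out --moves '[{"offset": [0.26,-0.9,0],"dr": [0,0,0]},{"offset": [0.26,-0.9,0],"dr": [0,0,0]},{"offset": [0.26,-0.9,0],"dr": [0,0,0]},{"offset": [0.26,-0.9,0],"dr": [0,0,0]},{"offset": [0.26,-0.9,0],"dr": [0,0,0]}]'

```text
time_s: 2.18
eef_pos: [0.3503, -0.2621, 0.292]
eef_rot: [0.999, -0.043, -0.0, -0.0]
force: [-0.1, 0.4, -0.1]
gripper_width: 0.0552
grip_force: 0.0
```

Request:
carry_out --moves '[{"offset": [0.26,-0.9,0.3],"dr": [0,0,0]},{"offset": [0.26,-0.9,0.3],"dr": [0,0,0]},{"offset": [0.26,-0.9,0.3],"dr": [0,0,0]},{"offset": [0.26,-0.9,0.3],"dr": [0,0,0]},{"offset": [0.26,-0.9,0.3],"dr": [0,0,0]}]'

```text
time_s: 2.6
eef_pos: [0.3839, -0.1748, 0.2618]
eef_rot: [0.999, -0.043, -0.0, -0.0]
force: [0.2, -0.4, 0.3]
gripper_width: 0.0551
grip_force: 0.0
```

```bash
python3 plan.py .418 -.085 .25 -5  .418 -.085 .07 -5
```

```text
t 2.6 pos [ 0.3839 -0.1748  0.2618] yaw -4.9 q7 -1.39 w 0.0551 gf 0.0 F [ 0.2 -0.4  0.3]
-> (0.418, -0.085, 0.25, -5.0) turn [-0.    0.    0.02] then shift [ 1.31 -4.62  0.59]
-> (0.418, -0.085, 0.07, -5.0) turn [0. 0. 0.] then shift [0. 0. 9.]
```

Request:
carry_out --moves '[{"offset": [0.262,-0.924,0.1],"dr": [0,0,0]},{"offset": [0.262,-0.924,0.1],"dr": [0,0,0]},{"offset": [0.262,-0.924,0.1],"dr": [0,0,0]},{"offset": [0.262,-0.924,0.1],"dr": [0,0,0]},{"offset": [0.262,-0.924,0.1],"dr": [0,0,0]}]'

```text
time_s: 3.02
eef_pos: [0.4178, -0.085, 0.252]
eef_rot: [0.999, -0.043, -0.0, 0.0]
force: [-0.8, -0.4, -0.1]
gripper_width: 0.0552
grip_force: 0.0
```

Request:
carry_out --moves '[{"offset": [0,0,0.9],"dr": [0,0,0]},{"offset": [0,0,0.9],"dr": [0,0,0]},{"offset": [0,0,0.9],"dr": [0,0,0]},{"offset": [0,0,0.9],"dr": [0,0,0]},{"offset": [0,0,0.9],"dr": [0,0,0]}]'

```text
time_s: 3.43
eef_pos: [0.4176, -0.0858, 0.1613]
eef_rot: [0.999, -0.043, -0.0, -0.0]
force: [0.5, -0.4, -0.8]
gripper_width: 0.0548
grip_force: 0.0
```

Request:
carry_out --moves '[{"offset": [0,0,0.9],"dr": [0,0,0]},{"offset": [0,0,0.9],"dr": [0,0,0]},{"offset": [0,0,0.9],"dr": [0,0,0]},{"offset": [0,0,0.9],"dr": [0,0,0]},{"offset": [0,0,0.9],"dr": [0,0,0]}]'

```text
time_s: 3.85
eef_pos: [0.4176, -0.0859, 0.0712]
eef_rot: [0.999, -0.043, -0.0, -0.0]
force: [-0.1, 0.1, -0.6]
gripper_width: 0.0552
grip_force: 0.0
```

Request:
carry_out --moves '[{"offset": [0,0,0],"dr": [0,0,0]},{"offset": [0,0,0],"dr": [0,0,0]},{"offset": [0,0,0],"dr": [0,0,0]},{"offset": [0,0,0],"dr": [0,0,0]},{"offset": [0,0,0],"dr": [0,0,0]}]' --hand -1

```text
time_s: 4.27
eef_pos: [0.4186, -0.0862, 0.0732]
eef_rot: [0.999, -0.043, 0.001, 0.0]
force: [-0.5, 0.3, 1.1]
gripper_width: 0.0263
grip_force: 0.0
```

Request:
carry_out --moves '[{"offset": [0,0,-0.9],"dr": [0,0,0]},{"offset": [0,0,-0.9],"dr": [0,0,0]},{"offset": [0,0,-0.9],"dr": [0,0,0]},{"offset": [0,0,-0.9],"dr": [0,0,0]},{"offset": [0,0,-0.9],"dr": [0,0,0]}]'

```text
time_s: 4.68
eef_pos: [0.4179, -0.086, 0.1637]
eef_rot: [0.999, -0.043, 0.0, 0.0]
force: [1.5, -0.3, -0.2]
gripper_width: 0.0235
grip_force: 25.0
```

```bash
python3 plan.py .63 .25 .16 -5 .63 .25 .1 -5 .63 .25 .16 -5 .4205 .0245 .16 -17  .4205 .0245 .07 -17  .4205 .0245 .16 -17 .63 .325 .16 -17
```

```text
t 4.7 pos [ 0.4179 -0.086   0.1637] yaw -4.9 q7 -1.82 w 0.0235 gf 25.0 F [ 1.5 -0.3 -0.2]
-> (0.63, 0.25, 0.16, -5.0) turn [ 0.   -0.01  0.02] then shift [  9.1  -17.66   0.19]
-> (0.63, 0.25, 0.1, -5.0) turn [0. 0. 0.] then shift [0. 0. 3.]
-> (0.63, 0.25, 0.16, -5.0) turn [0. 0. 0.] then shift [ 0.  0. -3.]
-> (0.4205, 0.0245, 0.16, -17.0) turn [0. 0. 2.] then shift [-6.72 13.84  0.  ]
-> (0.4205, 0.0245, 0.07, -17.0) turn [0. 0. 0.] then shift [0.  0.  4.5]
-> (0.4205, 0.0245, 0.16, -17.0) turn [0. 0. 0.] then shift [ 0.   0.  -4.5]
-> (0.63, 0.325, 0.16, -17.0) turn [0. 0. 0.] then shift [  5.62 -17.43   0.  ]
```

Request:
carry_out --moves '[{"offset": [0.455,-0.883,0],"dr": [0,0,0]},{"offset": [0.455,-0.883,0],"dr": [0,0,0]},{"offset": [0.455,-0.883,0],"dr": [0,0,0]},{"offset": [0.455,-0.883,0],"dr": [0,0,0]},{"offset": [0.455,-0.883,0],"dr": [0,0,0]}]'

```text
time_s: 5.1
eef_pos: [0.4714, -0.0013, 0.1632]
eef_rot: [0.999, -0.043, 0.001, 0.0]
force: [0.3, -0.2, -0.2]
gripper_width: 0.0236
grip_force: 25.0
```

Request:
carry_out --moves '[{"offset": [0.455,-0.883,0],"dr": [0,0,0]},{"offset": [0.455,-0.883,0],"dr": [0,0,0]},{"offset": [0.455,-0.883,0],"dr": [0,0,0]},{"offset": [0.455,-0.883,0],"dr": [0,0,0]},{"offset": [0.455,-0.883,0],"dr": [0,0,0]}]'

```text
time_s: 5.52
eef_pos: [0.5242, 0.0829, 0.1631]
eef_rot: [0.999, -0.043, 0.001, 0.0]
force: [-0.3, 0.1, 0.3]
gripper_width: 0.0238
grip_force: 25.0
```

Request:
carry_out --moves '[{"offset": [0.455,-0.883,0],"dr": [0,0,0]},{"offset": [0.455,-0.883,0],"dr": [0,0,0]},{"offset": [0.455,-0.883,0],"dr": [0,0,0]},{"offset": [0.455,-0.883,0],"dr": [0,0,0]},{"offset": [0.455,-0.883,0],"dr": [0,0,0]}]'

```text
time_s: 5.93
eef_pos: [0.5771, 0.167, 0.1631]
eef_rot: [0.999, -0.043, 0.0, -0.0]
force: [-0.6, -0.4, 0.1]
gripper_width: 0.0237
grip_force: 25.0
```

Request:
carry_out --moves '[{"offset": [0.455,-0.883,0],"dr": [0,0,0]},{"offset": [0.455,-0.883,0],"dr": [0,0,0]},{"offset": [0.455,-0.883,0],"dr": [0,0,0]},{"offset": [0.455,-0.883,0],"dr": [0,0,0]},{"offset": [0.455,-0.883,0],"dr": [0,0,0]}]'

```text
time_s: 6.35
eef_pos: [0.6299, 0.251, 0.1631]
eef_rot: [0.999, -0.043, 0.0, -0.0]
force: [-0.1, -1.2, -0.3]
gripper_width: 0.0235
grip_force: 25.0
```

Request:
carry_out --moves '[{"offset": [0,0,0.8],"dr": [0,0,0]},{"offset": [0,0,0.8],"dr": [0,0,0]},{"offset": [0,0,0.8],"dr": [0,0,0]},{"offset": [0,0,0.6],"dr": [0,0,0]},{"offset": [0,0,0],"dr": [0,0,0]}]'

```text
time_s: 6.77
eef_pos: [0.6268, 0.2477, 0.0978]
eef_rot: [0.999, -0.043, -0.003, 0.002]
force: [-1.0, -0.3, -1.0]
gripper_width: 0.0234
grip_force: 25.0
```

Request:
carry_out --moves '[{"offset": [0,0,0],"dr": [0,0,0]},{"offset": [0,0,0],"dr": [0,0,0]},{"offset": [0,0,0],"dr": [0,0,0]},{"offset": [0,0,0],"dr": [0,0,0]},{"offset": [0,0,0],"dr": [0,0,0]}]' --hand 0.2

```text
time_s: 7.18
eef_pos: [0.6301, 0.2546, 0.1039]
eef_rot: [0.999, -0.042, 0.002, -0.004]
force: [2.7, 9.2, -4.2]
gripper_width: 0.0519
grip_force: 4.3
```

Request:
carry_out --moves '[{"offset": [0,0,-0.9],"dr": [0,0,0.4]},{"offset": [0,0,-0.9],"dr": [0,0,0.4]},{"offset": [0,0,-0.9],"dr": [0,0,0.4]},{"offset": [0,0,-0.6],"dr": [0,0,0.4]},{"offset": [0,0,0],"dr": [0,0,0.4]}]'

```text
time_s: 7.6
eef_pos: [0.6313, 0.2515, 0.1725]
eef_rot: [0.989, -0.148, 0.003, -0.002]
force: [0.4, -0.5, 0.3]
gripper_width: 0.0551
grip_force: 0.0
```

Request:
carry_out --moves '[{"offset": [-0.448,0.923,0],"dr": [0,0,0]},{"offset": [-0.448,0.923,0],"dr": [0,0,0]},{"offset": [-0.448,0.923,0],"dr": [0,0,0]},{"offset": [-0.448,0.923,0],"dr": [0,0,0]},{"offset": [-0.448,0.923,0],"dr": [0,0,0]}]'

```text
time_s: 8.02
eef_pos: [0.5592, 0.1748, 0.1691]
eef_rot: [0.989, -0.147, 0.001, -0.0]
force: [0.6, -0.1, 0.3]
gripper_width: 0.055
grip_force: 0.0
```

Request:
carry_out --moves '[{"offset": [-0.448,0.923,0],"dr": [0,0,0]},{"offset": [-0.448,0.923,0],"dr": [0,0,0]},{"offset": [-0.448,0.923,0],"dr": [0,0,0]},{"offset": [-0.448,0.923,0],"dr": [0,0,0]},{"offset": [-0.448,0.923,0],"dr": [0,0,0]}]'

```text
time_s: 8.43
eef_pos: [0.4896, 0.0993, 0.1691]
eef_rot: [0.989, -0.147, 0.001, -0.0]
force: [0.3, -0.7, -0.1]
gripper_width: 0.0552
grip_force: 0.0
```

Request:
carry_out --moves '[{"offset": [-0.448,0.923,0],"dr": [0,0,0]},{"offset": [-0.448,0.923,0],"dr": [0,0,0]},{"offset": [-0.448,0.923,0],"dr": [0,0,0]},{"offset": [-0.448,0.923,0],"dr": [0,0,0]},{"offset": [-0.448,0.923,0],"dr": [0,0,0]}]'

```text
time_s: 8.85
eef_pos: [0.42, 0.024, 0.169]
eef_rot: [0.989, -0.147, 0.001, 0.0]
force: [0.4, -0.4, 0.0]
gripper_width: 0.0552
grip_force: 0.0
```

```bash
cat > off.py <<'E'
from meas import *
for n in("top","scene"):
    im,P=cloud(n); im=im.astype(int); hs=cv2.cvtColor(im.astype(np.uint8),cv2.COLOR_RGB2HSV)
    m=(P[...,2]>.008)&(P[...,2]<.06)&(P[...,0]>.28)&(P[...,0]<.75)&(abs(P[...,1])<.4)&(im[...,0]-im[...,2]>35)&(im[...,0]-im[...,1]<40)
    k,l,st,c=cv2.connectedComponentsWithStats(m.astype(np.uint8))
    for i in range(1,k):
        if st[i,4]<40: continue
        q=P[l==i]; t=q[q[:,2]>np.percentile(q[:,2],60)-.004]; r=rect(t)
        print(n,st[i,4],np.round(r[0],1),np.round(r[1],1),"ang %.1f"%r[2],"z %.4f"%np.median(t[:,2]),im[l==i].mean(0).astype(int))
E
python3 off.py; python3 plan.py .4205 .0245 .16 -17  .4205 .0245 .07 -17  .4205 .0245 .16 -17 .63 .325 .16 -17
```

```text
top 108 [625.1 252.4] [23.3 53.5] ang 87.7 z 0.0243 [206 176 135]
top 64 [ 570. -144.] [53.9 53. ] ang 1.5 z 0.0220 [133 111  88]
top 44 [454.  238.2] [31.5 28.1] ang 43.3 z 0.0400 [123  93  74]
top 45 [447.7 187.1] [38.7 27.2] ang 29.4 z 0.0402 [124  93  74]
top 153 [420.9 255.9] [180.7  33.4] ang 88.0 z 0.0404 [130  97  76]
scene 115 [421.9  25.8] [27.3 55.3] ang 70.5 z 0.0162 [163 136 103]
scene 113 [495.9 -27. ] [26.7 48.2] ang 62.0 z 0.0167 [157 131 100]
scene 936 [436.  257.9] [180.2  57. ] ang 86.1 z 0.0394 [107  79  61]
scene 118 [496.4  95.9] [26.1 45.4] ang 67.7 z 0.0168 [163 135 101]
scene 119 [572.6 142.3] [29.6 50.6] ang 65.9 z 0.0258 [133 101  79]
scene 166 [625.1 254.3] [24.8 50.9] ang 89.0 z 0.0222 [175 145 110]
t 8.9 pos [0.418  0.0221 0.1684] yaw -17.0 q7 -2.21 w 0.0551 gf 0.0 F [ 0.3  0.7 -0.2]
-> (0.4205, 0.0245, 0.16, -17.0) turn [ 0.03  0.01 -0.01] then shift [ 0.08 -0.15  0.42]
-> (0.4205, 0.0245, 0.07, -17.0) turn [0. 0. 0.] then shift [0.  0.  4.5]
-> (0.4205, 0.0245, 0.16, -17.0) turn [0. 0. 0.] then shift [ 0.   0.  -4.5]
-> (0.63, 0.325, 0.16, -17.0) turn [0. 0. 0.] then shift [  5.62 -17.43   0.  ]
```

Request:
carry_out --moves '[{"offset": [0,0,0],"dr": [0,0,-1]},{"offset": [0,0,0],"dr": [0,0,-1]},{"offset": [0,0,0],"dr": [0,0,-1]},{"offset": [0,0,0],"dr": [0,0,-1]},{"offset": [0,0,0],"dr": [0,0,-1]}]' --hand 0

```text
time_s: 9.37
eef_pos: [0.4214, 0.0252, 0.169]
eef_rot: [0.993, 0.117, 0.001, 0.0]
force: [-0.2, 0.4, -0.5]
gripper_width: 0.0461
grip_force: 0.0
```

Request:
carry_out --moves '[{"offset": [0,0,0],"dr": [0,0,-1]},{"offset": [0,0,0],"dr": [0,0,-1]},{"offset": [0,0,0],"dr": [0,0,-1]},{"offset": [0,0,0],"dr": [0,0,-1]},{"offset": [0,0,0],"dr": [0,0,-1]}]'

```text
time_s: 9.78
eef_pos: [0.4214, 0.0252, 0.169]
eef_rot: [0.929, 0.37, 0.001, 0.0]
force: [-0.3, -0.2, 0.2]
gripper_width: 0.0455
grip_force: 0.0
```

Request:
carry_out --moves '[{"offset": [0,0,0],"dr": [0,0,-1]},{"offset": [0,0,0],"dr": [0,0,-1]},{"offset": [0,0,0],"dr": [0,0,-1]},{"offset": [0,0,0],"dr": [0,0,-1]},{"offset": [0,0,0],"dr": [0,0,-1]}]'

```text
time_s: 10.2
eef_pos: [0.4214, 0.0251, 0.169]
eef_rot: [0.802, 0.598, 0.001, 0.001]
force: [-0.8, 0.7, -0.2]
gripper_width: 0.0461
grip_force: 0.0
```

Request:
carry_out --moves '[{"offset": [0,0,0],"dr": [0,0,-1]},{"offset": [0,0,0],"dr": [0,0,-1]},{"offset": [0,0,0],"dr": [0,0,-1]},{"offset": [0,0,0],"dr": [0,0,-1]},{"offset": [0,0,0],"dr": [0,0,-1]}]'

```text
time_s: 10.62
eef_pos: [0.4214, 0.0251, 0.169]
eef_rot: [0.62, 0.785, 0.001, 0.001]
force: [-0.3, -0.6, -0.2]
gripper_width: 0.0462
grip_force: 0.0
```

Request:
carry_out --moves '[{"offset": [0,0,0],"dr": [0,0,-1]},{"offset": [0,0,0],"dr": [0,0,-1]},{"offset": [0,0,0],"dr": [0,0,-1]},{"offset": [0,0,0],"dr": [0,0,-1]},{"offset": [0,0,0],"dr": [0,0,-1]}]'

```text
time_s: 11.03
eef_pos: [0.4214, 0.025, 0.169]
eef_rot: [0.395, 0.918, 0.0, 0.001]
force: [0.0, 0.6, 0.2]
gripper_width: 0.0462
grip_force: 0.0
```

Request:
carry_out --moves '[{"offset": [0,0,0],"dr": [0,0,-1]},{"offset": [0,0,0],"dr": [0,0,-1]},{"offset": [0,0,0],"dr": [0,0,-1]},{"offset": [0,0,0],"dr": [0,0,-1]},{"offset": [0,0,0],"dr": [0,0,-1]}]'

```text
time_s: 11.45
eef_pos: [0.4214, 0.0249, 0.169]
eef_rot: [0.144, 0.99, 0.0, 0.001]
force: [0.4, 0.6, 0.5]
gripper_width: 0.046
grip_force: 0.0
```

```bash
python3 plan.py .4205 .0245 .16 163  .4205 .0245 .07 163  .4205 .0245 .16 163 .63 .32 .16 163 .63 .32 .105 163 .63 .32 .16 163 .496 .0945 .16 157.5  .496 .0945 .07 157.5
```

```text
t 11.4 pos [0.4214 0.0249 0.169 ] yaw 163.4 q7 0.49 w 0.0460 gf 0.0 F [0.4 0.6 0.5]
-> (0.4205, 0.0245, 0.16, 163.0) turn [0.   0.02 0.07] then shift [ 0.04 -0.03  0.45]
-> (0.4205, 0.0245, 0.07, 163.0) turn [0. 0. 0.] then shift [0.  0.  4.5]
-> (0.4205, 0.0245, 0.16, 163.0) turn [0. 0. 0.] then shift [ 0.   0.  -4.5]
-> (0.63, 0.32, 0.16, 163.0) turn [0. 0. 0.] then shift [-5.7  17.19  0.  ]
-> (0.63, 0.32, 0.105, 163.0) turn [0. 0. 0.] then shift [0.   0.   2.75]
-> (0.63, 0.32, 0.16, 163.0) turn [0. 0. 0.] then shift [ 0.    0.   -2.75]
-> (0.496, 0.0945, 0.16, 157.5) turn [0.   0.   0.92] then shift [  1.88 -12.98   0.  ]
-> (0.496, 0.0945, 0.07, 157.5) turn [0. 0. 0.] then shift [0.  0.  4.5]
```

Request:
carry_out --moves '[{"offset": [0,0,0.99],"dr": [0,0,0]},{"offset": [0,0,0.99],"dr": [0,0,0]},{"offset": [0,0,0.99],"dr": [0,0,0]},{"offset": [0,0,0.99],"dr": [0,0,0]},{"offset": [0,0,0.99],"dr": [0,0,0]}]'

```text
time_s: 11.87
eef_pos: [0.4216, 0.0249, 0.0689]
eef_rot: [0.147, 0.989, 0.0, 0.001]
force: [0.8, 0.3, -0.7]
gripper_width: 0.046
grip_force: 0.0
```

Request:
carry_out --moves '[{"offset": [0,0,0],"dr": [0,0,0]},{"offset": [0,0,0],"dr": [0,0,0]},{"offset": [0,0,0],"dr": [0,0,0]},{"offset": [0,0,0],"dr": [0,0,0]},{"offset": [0,0,0],"dr": [0,0,0]}]' --hand -1

```text
time_s: 12.28
eef_pos: [0.4213, 0.0248, 0.0704]
eef_rot: [0.147, 0.989, 0.0, 0.001]
force: [-0.9, 0.1, 5.5]
gripper_width: 0.0237
grip_force: 25.0
```

Request:
carry_out --moves '[{"offset": [0,0,0],"dr": [0,0,0]},{"offset": [0,0,-1],"dr": [0,0,0]},{"offset": [0,0,-1],"dr": [0,0,0]},{"offset": [0,0,-1],"dr": [0,0,0]},{"offset": [0,0,-1],"dr": [0,0,0]}]'

```text
time_s: 12.7
eef_pos: [0.4201, 0.0245, 0.1505]
eef_rot: [0.147, 0.989, -0.0, 0.0]
force: [0.2, -0.0, -0.7]
gripper_width: 0.0238
grip_force: 25.0
```

Request:
carry_out --moves '[{"offset": [-0.285,0.86,-0.2],"dr": [0,0,0]},{"offset": [-0.285,0.86,-0.2],"dr": [0,0,0]},{"offset": [-0.285,0.86,-0.2],"dr": [0,0,0]},{"offset": [-0.285,0.86,-0.2],"dr": [0,0,0]},{"offset": [-0.285,0.86,-0.2],"dr": [0,0,0]}]'

```text
time_s: 13.12
eef_pos: [0.4731, 0.0988, 0.17]
eef_rot: [0.147, 0.989, -0.0, 0.0]
force: [-0.1, -0.5, 0.7]
gripper_width: 0.0238
grip_force: 25.0
```

Request:
carry_out --moves '[{"offset": [-0.285,0.86,0],"dr": [0,0,0]},{"offset": [-0.285,0.86,0],"dr": [0,0,0]},{"offset": [-0.285,0.86,0],"dr": [0,0,0]},{"offset": [-0.285,0.86,0],"dr": [0,0,0]},{"offset": [-0.285,0.86,0],"dr": [0,0,0]}]'

```text
time_s: 13.53
eef_pos: [0.5253, 0.173, 0.1697]
eef_rot: [0.147, 0.989, -0.0, 0.0]
force: [0.7, -0.0, -0.8]
gripper_width: 0.0237
grip_force: 25.0
```

Request:
carry_out --moves '[{"offset": [-0.285,0.86,0],"dr": [0,0,0]},{"offset": [-0.285,0.86,0],"dr": [0,0,0]},{"offset": [-0.285,0.86,0],"dr": [0,0,0]},{"offset": [-0.285,0.86,0],"dr": [0,0,0]},{"offset": [-0.285,0.86,0],"dr": [0,0,0]}]'

```text
time_s: 13.95
eef_pos: [0.5776, 0.247, 0.1697]
eef_rot: [0.147, 0.989, -0.0, 0.0]
force: [0.3, 0.2, 0.0]
gripper_width: 0.0236
grip_force: 25.0
```

Request:
carry_out --moves '[{"offset": [-0.285,0.86,0],"dr": [0,0,0]},{"offset": [-0.285,0.86,0],"dr": [0,0,0]},{"offset": [-0.285,0.86,0],"dr": [0,0,0]},{"offset": [-0.285,0.86,0],"dr": [0,0,0]},{"offset": [-0.285,0.86,0],"dr": [0,0,0]}]'

```text
time_s: 14.37
eef_pos: [0.6298, 0.3209, 0.1696]
eef_rot: [0.147, 0.989, 0.0, 0.0]
force: [1.3, 0.1, -0.5]
gripper_width: 0.0237
grip_force: 25.0
```

```bash
python3 plan.py .63 .32 .105 163 .63 .32 .17 163 .496 .0945 .17 157.5  .496 .0945 .07 157.5
```

```text
t 14.4 pos [0.6298 0.3209 0.1696] yaw 163.1 q7 0.24 w 0.0237 gf 25.0 F [ 1.3  0.1 -0.5]
-> (0.63, 0.32, 0.105, 163.0) turn [0.   0.   0.01] then shift [-0.02 -0.04  3.23]
-> (0.63, 0.32, 0.17, 163.0) turn [0. 0. 0.] then shift [ 0.    0.   -3.25]
-> (0.496, 0.0945, 0.17, 157.5) turn [0.   0.   0.92] then shift [  1.88 -12.98   0.  ]
-> (0.496, 0.0945, 0.07, 157.5) turn [0. 0. 0.] then shift [0. 0. 5.]
```

Request:
carry_out --moves '[{"offset": [0,0,0.8],"dr": [0,0,0]},{"offset": [0,0,0.8],"dr": [0,0,0]},{"offset": [0,0,0.8],"dr": [0,0,0]},{"offset": [0,0,0.8],"dr": [0,0,0]},{"offset": [0,0,0],"dr": [0,0,0]}]'

```text
time_s: 14.78
eef_pos: [0.6271, 0.3174, 0.0996]
eef_rot: [0.147, 0.989, -0.003, -0.003]
force: [-0.3, -0.8, -1.1]
gripper_width: 0.0238
grip_force: 25.0
```

Request:
carry_out --moves '[{"offset": [0,0,0],"dr": [0,0,0]},{"offset": [0,0,0],"dr": [0,0,0]},{"offset": [0,0,0],"dr": [0,0,0]},{"offset": [0,0,0],"dr": [0,0,0]},{"offset": [0,0,0],"dr": [0,0,0]}]' --hand 0

```text
time_s: 15.2
eef_pos: [0.6298, 0.3209, 0.1063]
eef_rot: [0.147, 0.989, 0.0, 0.001]
force: [0.2, -0.3, -0.1]
gripper_width: 0.0456
grip_force: 0.0
```

Request:
carry_out --moves '[{"offset": [0,0,-0.8],"dr": [0,0,0]},{"offset": [0,0,-0.8],"dr": [0,0,0]},{"offset": [0,0,-0.8],"dr": [0,0,0.3]},{"offset": [0,0,-0.8],"dr": [0,0,0.3]},{"offset": [0,0,0],"dr": [0,0,0.3]}]'

```text
time_s: 15.62
eef_pos: [0.631, 0.3226, 0.1756]
eef_rot: [0.195, 0.981, 0.003, 0.003]
force: [-0.5, 0.4, -0.1]
gripper_width: 0.046
grip_force: 0.0
```

Request:
carry_out --moves '[{"offset": [0.125,-0.866,0],"dr": [0,0,0]},{"offset": [0.125,-0.866,0],"dr": [0,0,0]},{"offset": [0.125,-0.866,0],"dr": [0,0,0]},{"offset": [0.125,-0.866,0],"dr": [0,0,0]},{"offset": [0.125,-0.866,0],"dr": [0,0,0]}]'

```text
time_s: 16.03
eef_pos: [0.585, 0.245, 0.1713]
eef_rot: [0.194, 0.981, 0.0, 0.001]
force: [-0.1, -0.2, -0.2]
gripper_width: 0.0463
grip_force: 0.0
```

Request:
carry_out --moves '[{"offset": [0.125,-0.866,0],"dr": [0,0,0]},{"offset": [0.125,-0.866,0],"dr": [0,0,0]},{"offset": [0.125,-0.866,0],"dr": [0,0,0]},{"offset": [0.125,-0.866,0],"dr": [0,0,0]},{"offset": [0.125,-0.866,0],"dr": [0,0,0]}]'

```text
time_s: 16.45
eef_pos: [0.5406, 0.1694, 0.1711]
eef_rot: [0.194, 0.981, 0.0, 0.001]
force: [-0.6, -0.3, -0.2]
gripper_width: 0.0459
grip_force: 0.0
```

Request:
carry_out --moves '[{"offset": [0.125,-0.866,0],"dr": [0,0,0]},{"offset": [0.125,-0.866,0],"dr": [0,0,0]},{"offset": [0.125,-0.866,0],"dr": [0,0,0]},{"offset": [0.125,-0.866,0],"dr": [0,0,0]},{"offset": [0.125,-0.866,0],"dr": [0,0,0]}]'

```text
time_s: 16.87
eef_pos: [0.4963, 0.094, 0.1709]
eef_rot: [0.194, 0.981, -0.0, 0.001]
force: [0.1, -0.5, 0.3]
gripper_width: 0.0459
grip_force: 0.0
```

```bash
python3 off.py; python3 plan.py .496 .0945 .07 157.5  .496 .0945 .17 157.5 .575 .265 .17 157.5 .575 .265 .105 157.5
```

```text
top 104 [625.4 320.5] [23.4 52.3] ang 69.7 z 0.0236 [200 171 132]
top 99 [625.  254.1] [54.  22.5] ang 4.3 z 0.0232 [201 171 132]
top 59 [ 583.7 -148.4] [54.4 33. ] ang 59.2 z 0.0213 [163 136 105]
top 74 [440.7 305.5] [41.8 40.5] ang 1.8 z 0.0424 [139 110  86]
top 226 [433.5 255.7] [180.6  55. ] ang 86.4 z 0.0399 [128  96  76]
top 46 [451.  243.1] [33.2 29. ] ang 65.1 z 0.0404 [120  90  72]
scene 143 [ 575.4 -140.6] [56.8 54.8] ang 39.9 z 0.0201 [128 105  82]
scene 111 [497.1 -26.2] [27.7 47.3] ang 64.5 z 0.0170 [155 129  98]
scene 942 [436.3 257.2] [181.1  56.3] ang 86.8 z 0.0397 [107  79  61]
scene 120 [497.5  95.9] [25.6 47. ] ang 63.9 z 0.0167 [163 135 100]
scene 106 [572.7 141.3] [30.8 49.8] ang 69.8 z 0.0256 [131 100  78]
scene 167 [624.4 254.7] [24.4 52.1] ang 89.6 z 0.0226 [176 146 111]
scene 153 [624.2 323.3] [24.9 46.9] ang 75.2 z 0.0221 [177 147 112]
t 17.0 pos [0.4955 0.0918 0.1702] yaw 157.5 q7 0.31 w 0.0454 gf 0.0 F [ 0.2 -0.1 -0.6]
-> (0.496, 0.0945, 0.07, 157.5) turn [-0.03  0.02 -0.01] then shift [0.03 0.13 5.01]
-> (0.496, 0.0945, 0.17, 157.5) turn [0. 0. 0.] then shift [ 0.  0. -5.]
-> (0.575, 0.265, 0.17, 157.5) turn [0. 0. 0.] then shift [-0.39  9.39  0.  ]
-> (0.575, 0.265, 0.105, 157.5) turn [0. 0. 0.] then shift [0.   0.   3.25]
```

Request:
carry_out --moves '[{"offset": [0,0,1],"dr": [0,0,0]},{"offset": [0,0,1],"dr": [0,0,0]},{"offset": [0,0,1],"dr": [0,0,0]},{"offset": [0,0,1],"dr": [0,0,0]},{"offset": [0,0,1],"dr": [0,0,0]}]'

```text
time_s: 17.38
eef_pos: [0.4976, 0.0955, 0.0697]
eef_rot: [0.194, 0.981, 0.0, 0.001]
force: [0.7, -0.3, -0.3]
gripper_width: 0.0457
grip_force: 0.0
```

Request:
carry_out --moves '[{"offset": [0,0,0],"dr": [0,0,0]},{"offset": [0,0,0],"dr": [0,0,0]},{"offset": [0,0,0],"dr": [0,0,0]},{"offset": [0,0,0],"dr": [0,0,0]},{"offset": [0,0,0],"dr": [0,0,0]}]' --hand -1

```text
time_s: 17.8
eef_pos: [0.4972, 0.0951, 0.0708]
eef_rot: [0.193, 0.981, 0.001, 0.001]
force: [0.1, 0.7, 4.4]
gripper_width: 0.0235
grip_force: 25.0
```

Request:
carry_out --moves '[{"offset": [0,0,0],"dr": [0,0,0]},{"offset": [0,0,-1],"dr": [0,0,0]},{"offset": [0,0,-1],"dr": [0,0,0]},{"offset": [0,0,-1],"dr": [0,0,0]},{"offset": [0,0,-1],"dr": [0,0,0]}]'

```text
time_s: 18.22
eef_pos: [0.496, 0.0943, 0.1505]
eef_rot: [0.193, 0.981, -0.0, 0.0]
force: [0.8, 0.1, -0.3]
gripper_width: 0.0238
grip_force: 25.0
```

Request:
carry_out --moves '[{"offset": [-0.04,0.94,-0.2],"dr": [0,0,0]},{"offset": [-0.04,0.94,-0.2],"dr": [0,0,0]},{"offset": [-0.04,0.94,-0.2],"dr": [0,0,0]},{"offset": [-0.04,0.94,-0.2],"dr": [0,0,0]},{"offset": [-0.04,0.94,-0.2],"dr": [0,0,0]}]'

```text
time_s: 18.63
eef_pos: [0.5359, 0.1803, 0.1701]
eef_rot: [0.194, 0.981, -0.0, 0.0]
force: [0.5, -0.2, -0.8]
gripper_width: 0.0234
grip_force: 25.0
```

Request:
carry_out --moves '[{"offset": [-0.04,0.94,0],"dr": [0,0,0]},{"offset": [-0.04,0.94,0],"dr": [0,0,0]},{"offset": [-0.04,0.94,0],"dr": [0,0,0]},{"offset": [-0.04,0.94,0],"dr": [0,0,0]},{"offset": [-0.04,0.94,0],"dr": [0,0,0]}]'

```text
time_s: 19.05
eef_pos: [0.5752, 0.2659, 0.1697]
eef_rot: [0.194, 0.981, -0.0, 0.0]
force: [-0.3, -0.7, -0.1]
gripper_width: 0.0237
grip_force: 25.0
```

Request:
carry_out --moves '[{"offset": [0,0,0.8],"dr": [0,0,0]},{"offset": [0,0,0.8],"dr": [0,0,0]},{"offset": [0,0,0.8],"dr": [0,0,0]},{"offset": [0,0,0.7],"dr": [0,0,0]},{"offset": [0,0,0],"dr": [0,0,0]}]'

```text
time_s: 19.47
eef_pos: [0.5728, 0.2624, 0.1027]
eef_rot: [0.194, 0.981, -0.002, -0.002]
force: [-1.8, -1.2, -0.6]
gripper_width: 0.0238
grip_force: 25.0
```

Request:
carry_out --moves '[{"offset": [0,0,0],"dr": [0,0,0]},{"offset": [0,0,0],"dr": [0,0,0]},{"offset": [0,0,0],"dr": [0,0,0]},{"offset": [0,0,0],"dr": [0,0,0]},{"offset": [0,0,0],"dr": [0,0,0]}]' --hand 0

```text
time_s: 19.88
eef_pos: [0.5752, 0.2655, 0.1081]
eef_rot: [0.193, 0.981, 0.0, 0.001]
force: [1.4, 0.2, -0.2]
gripper_width: 0.0454
grip_force: 0.0
```

Request:
carry_out --moves '[{"offset": [0,0,-0.8],"dr": [0,0,0]},{"offset": [0,0,-0.8],"dr": [0,0,0]},{"offset": [0,0,-0.8],"dr": [0,0,0.27]},{"offset": [0,0,-0.8],"dr": [0,0,0.27]},{"offset": [0,0,0],"dr": [0,0,0.27]}]'

```text
time_s: 20.3
eef_pos: [0.5765, 0.2672, 0.1768]
eef_rot: [0.236, 0.972, 0.002, 0.003]
force: [0.7, 0.7, -1.0]
gripper_width: 0.0459
grip_force: 0.0
```

```bash
python3 plan.py .4955 -.0285 .17 152.6 .4955 -.0285 .07 152.6  .4955 -.0285 .17 152.6 .575 .325 .17 152.6 .575 .325 .105 152.6
```

```text
t 20.3 pos [0.5765 0.2672 0.1768] yaw 152.7 q7 0.06 w 0.0459 gf 0.0 F [ 0.7  0.7 -1. ]
-> (0.4955, -0.0285, 0.17, 152.6) turn [0.05 0.04 0.01] then shift [ -3.21 -14.99   0.34]
-> (0.4955, -0.0285, 0.07, 152.6) turn [0. 0. 0.] then shift [0. 0. 5.]
-> (0.4955, -0.0285, 0.17, 152.6) turn [0. 0. 0.] then shift [ 0.  0. -5.]
-> (0.575, 0.325, 0.17, 152.6) turn [0. 0. 0.] then shift [ 4.6  17.52  0.  ]
-> (0.575, 0.325, 0.105, 152.6) turn [0. 0. 0.] then shift [0.   0.   3.25]
```

Request:
carry_out --moves '[{"offset": [-0.21,-0.985,0],"dr": [0,0,0]},{"offset": [-0.21,-0.985,0],"dr": [0,0,0]},{"offset": [-0.21,-0.985,0],"dr": [0,0,0]},{"offset": [-0.21,-0.985,0],"dr": [0,0,0]},{"offset": [-0.21,-0.985,0],"dr": [0,0,0]}]'

```text
time_s: 20.72
eef_pos: [0.5487, 0.1676, 0.1731]
eef_rot: [0.235, 0.972, 0.0, 0.001]
force: [0.4, -0.9, -0.8]
gripper_width: 0.0458
grip_force: 0.0
```

Request:
carry_out --moves '[{"offset": [-0.21,-0.985,0],"dr": [0,0,0]},{"offset": [-0.21,-0.985,0],"dr": [0,0,0]},{"offset": [-0.21,-0.985,0],"dr": [0,0,0]},{"offset": [-0.21,-0.985,0],"dr": [0,0,0]},{"offset": [-0.21,-0.985,0],"dr": [0,0,0]}]'

```text
time_s: 21.13
eef_pos: [0.5226, 0.0702, 0.173]
eef_rot: [0.235, 0.972, -0.0, 0.001]
force: [0.3, 0.0, 0.3]
gripper_width: 0.0461
grip_force: 0.0
```

Request:
carry_out --moves '[{"offset": [-0.21,-0.985,0],"dr": [0,0,0]},{"offset": [-0.21,-0.985,0],"dr": [0,0,0]},{"offset": [-0.21,-0.985,0],"dr": [0,0,0]},{"offset": [-0.21,-0.985,0],"dr": [0,0,0]},{"offset": [-0.21,-0.985,0],"dr": [0,0,0]}]'

```text
time_s: 21.55
eef_pos: [0.4963, -0.0272, 0.1729]
eef_rot: [0.235, 0.972, -0.0, 0.001]
force: [-0.5, 0.2, 0.2]
gripper_width: 0.046
grip_force: 0.0
```

```bash
python3 off.py; python3 plan.py .4955 -.0285 .07 152.6  .4955 -.0285 .17 152.6 .575 .325 .17 152.6 .575 .325 .105 152.6 
```

```text
top 103 [625.9 319.8] [23.4 53. ] ang 72.8 z 0.0233 [202 173 133]
top 196 [601.1 257.4] [ 32.  103.8] ang 78.3 z 0.0227 [195 167 128]
top 57 [484.5 -24.8] [22.5 28.3] ang 61.9 z 0.0193 [198 169 130]
top 225 [433.3 255.1] [181.3  54.6] ang 86.3 z 0.0408 [129  96  76]
top 45 [452.8 235.9] [28.9 27.5] ang 38.0 z 0.0402 [121  91  72]
scene 73 [ 566.1 -148.6] [33.5 55.1] ang 39.9 z 0.0199 [130 107  84]
scene 115 [495.7 -27.1] [27.  51.5] ang 62.9 z 0.0172 [157 131 100]
scene 917 [437.7 258.5] [178.5  57.7] ang 87.1 z 0.0395 [108  79  61]
scene 114 [572.6 142. ] [33.4 50.9] ang 65.0 z 0.0256 [132 101  79]
scene 329 [601.6 260.2] [30.4 99.1] ang 77.3 z 0.0226 [166 137 102]
scene 152 [622.9 323.9] [25.3 47.1] ang 75.4 z 0.0221 [176 146 111]
t 21.6 pos [ 0.4958 -0.0302  0.1722] yaw 152.5 q7 0.47 w 0.0460 gf 0.0 F [ 0.3 -0.6 -0.2]
-> (0.4955, -0.0285, 0.07, 152.6) turn [-0.03  0.02 -0.02] then shift [0.05 0.07 5.11]
-> (0.4955, -0.0285, 0.17, 152.6) turn [0. 0. 0.] then shift [ 0.  0. -5.]
-> (0.575, 0.325, 0.17, 152.6) turn [0. 0. 0.] then shift [ 4.6  17.52  0.  ]
-> (0.575, 0.325, 0.105, 152.6) turn [0. 0. 0.] then shift [0.   0.   3.25]
```

Request:
carry_out --moves '[{"offset": [0,0,1],"dr": [0,0,0]},{"offset": [0,0,1],"dr": [0,0,0]},{"offset": [0,0,1],"dr": [0,0,0]},{"offset": [0,0,1],"dr": [0,0,0]},{"offset": [0,0,1],"dr": [0,0,0]}]'

```text
time_s: 22.07
eef_pos: [0.4972, -0.0256, 0.0718]
eef_rot: [0.235, 0.972, 0.0, 0.001]
force: [-0.5, -0.2, -1.0]
gripper_width: 0.046
grip_force: 0.0
```

Request:
carry_out --moves '[{"offset": [0,0,0.1],"dr": [0,0,0]},{"offset": [0,0,0],"dr": [0,0,0]},{"offset": [0,0,0],"dr": [0,0,0]},{"offset": [0,0,0],"dr": [0,0,0]},{"offset": [0,0,0],"dr": [0,0,0]}]' --hand -1

```text
time_s: 22.48
eef_pos: [0.4971, -0.026, 0.0708]
eef_rot: [0.235, 0.972, 0.0, 0.001]
force: [-0.3, 0.3, 4.3]
gripper_width: 0.0237
grip_force: 25.0
```

Request:
carry_out --moves '[{"offset": [0,0,0],"dr": [0,0,0]},{"offset": [0,0,-1],"dr": [0,0,0]},{"offset": [0,0,-1],"dr": [0,0,0]},{"offset": [0,0,-1],"dr": [0,0,0]},{"offset": [0,0,-1],"dr": [0,0,0]}]'

```text
time_s: 22.9
eef_pos: [0.4959, -0.0263, 0.1506]
eef_rot: [0.235, 0.972, -0.0, 0.0]
force: [-0.1, -0.7, -1.0]
gripper_width: 0.0238
grip_force: 25.0
```

Request:
carry_out --moves '[{"offset": [0.23,0.88,-0.2],"dr": [0,0,0]},{"offset": [0.23,0.88,-0.2],"dr": [0,0,0]},{"offset": [0.23,0.88,-0.2],"dr": [0,0,0]},{"offset": [0.23,0.88,-0.2],"dr": [0,0,0]},{"offset": [0.23,0.88,-0.2],"dr": [0,0,0]}]'

```text
time_s: 23.32
eef_pos: [0.516, 0.063, 0.1701]
eef_rot: [0.235, 0.972, -0.0, 0.001]
force: [-0.1, 0.1, -1.1]
gripper_width: 0.0238
grip_force: 25.0
```

Request:
carry_out --moves '[{"offset": [0.23,0.88,0],"dr": [0,0,0]},{"offset": [0.23,0.88,0],"dr": [0,0,0]},{"offset": [0.23,0.88,0],"dr": [0,0,0]},{"offset": [0.23,0.88,0],"dr": [0,0,0]},{"offset": [0.23,0.88,0],"dr": [0,0,0]}]'

```text
time_s: 23.73
eef_pos: [0.5356, 0.152, 0.1698]
eef_rot: [0.235, 0.972, -0.0, 0.0]
force: [0.9, -0.4, -0.2]
gripper_width: 0.024
grip_force: 25.0
```

Request:
carry_out --moves '[{"offset": [0.23,0.88,0],"dr": [0,0,0]},{"offset": [0.23,0.88,0],"dr": [0,0,0]},{"offset": [0.23,0.88,0],"dr": [0,0,0]},{"offset": [0.23,0.88,0],"dr": [0,0,0]},{"offset": [0.23,0.88,0],"dr": [0,0,0]}]'

```text
time_s: 24.15
eef_pos: [0.5553, 0.2408, 0.1698]
eef_rot: [0.235, 0.972, 0.0, 0.0]
force: [0.2, -0.4, -0.1]
gripper_width: 0.0234
grip_force: 25.0
```

Request:
carry_out --moves '[{"offset": [0.23,0.88,0],"dr": [0,0,0]},{"offset": [0.23,0.88,0],"dr": [0,0,0]},{"offset": [0.23,0.88,0],"dr": [0,0,0]},{"offset": [0.23,0.88,0],"dr": [0,0,0]},{"offset": [0.23,0.88,0],"dr": [0,0,0]}]'

```text
time_s: 24.57
eef_pos: [0.575, 0.3296, 0.1698]
eef_rot: [0.235, 0.972, 0.0, 0.0]
force: [0.4, -0.4, -0.4]
gripper_width: 0.0236
grip_force: 25.0
```

Request:
carry_out --moves '[{"offset": [0,0,0.8],"dr": [0,0,0]},{"offset": [0,0,0.8],"dr": [0,0,0]},{"offset": [0,0,0.8],"dr": [0,0,0]},{"offset": [0,0,0.8],"dr": [0,0,0]},{"offset": [0,0,0],"dr": [0,0,0]}]'

```text
time_s: 24.98
eef_pos: [0.573, 0.3253, 0.0999]
eef_rot: [0.235, 0.972, -0.003, -0.002]
force: [-1.1, -1.3, -1.3]
gripper_width: 0.0235
grip_force: 25.0
```

Request:
carry_out --moves '[{"offset": [0,0,0],"dr": [0,0,0]},{"offset": [0,0,0],"dr": [0,0,0]},{"offset": [0,0,0],"dr": [0,0,0]},{"offset": [0,0,0],"dr": [0,0,0]},{"offset": [0,0,0],"dr": [0,0,0]}]' --hand 0

```text
time_s: 25.4
eef_pos: [0.5752, 0.3291, 0.1062]
eef_rot: [0.235, 0.972, 0.0, 0.001]
force: [-0.3, -0.2, 0.5]
gripper_width: 0.0455
grip_force: 0.0
```

Request:
carry_out --moves '[{"offset": [0,0,-0.9],"dr": [0,0,0]},{"offset": [0,0,-0.9],"dr": [0,0,0]},{"offset": [0,0,-0.9],"dr": [0,0,0]},{"offset": [0,0,-0.9],"dr": [0,0,0]},{"offset": [0,0,-0.9],"dr": [0,0,0]}]'

```text
time_s: 25.82
eef_pos: [0.5751, 0.3296, 0.1989]
eef_rot: [0.235, 0.972, 0.001, 0.001]
force: [0.9, -0.0, -0.5]
gripper_width: 0.0457
grip_force: 0.0
```

```bash
python3 off.py; python3 plan.py .4345 .2563 .2 87 .4345 .2563 .109 87
```

```text
top 86 [572.3 264.8] [23.7 44.9] ang 68.4 z 0.0235 [185 159 123]
top 77 [440.6 305.9] [42.1 42.1] ang 2.5 z 0.0417 [137 108  84]
top 237 [432.6 255.7] [180.5  55.2] ang 87.4 z 0.0402 [128  95  75]
top 46 [453.2 237.5] [34.8 28.1] ang 43.5 z 0.0405 [119  90  71]
scene 137 [ 576.1 -139.7] [58.2 55.1] ang 42.5 z 0.0201 [128 105  82]
scene 226 [449.1 197.7] [71.2 34.9] ang 64.6 z 0.0381 [99 73 57]
scene 124 [573.6 141.4] [30.9 50.2] ang 66.7 z 0.0256 [133 102  79]
scene 327 [601.9 259.9] [ 31.2 101.2] ang 78.0 z 0.0224 [165 136 101]
scene 313 [600.2 325.7] [31.2 95.2] ang 76.6 z 0.0293 [160 131  98]
t 25.9 pos [0.5764 0.331  0.2013] yaw 152.9 q7 0.01 w 0.0461 gf 0.0 F [-0.6  0.1  0.1]
-> (0.4345, 0.2563, 0.2, 87.0) turn [ 0.08 -0.   10.98] then shift [-4.1  -6.89  0.07]
-> (0.4345, 0.2563, 0.109, 87.0) turn [0. 0. 0.] then shift [0.   0.   4.55]
```

Request:
carry_out --moves '[{"offset": [0,0,0],"dr": [0,0,0.75]},{"offset": [0,0,0],"dr": [0,0,0.75]},{"offset": [0,0,0],"dr": [0,0,0.75]},{"offset": [0,0,0],"dr": [0,0,0.75]},{"offset": [0,0,0],"dr": [0,0,0.75]}]' --hand 0.1

```text
time_s: 26.33
eef_pos: [0.5748, 0.329, 0.1962]
eef_rot: [0.422, 0.907, 0.0, 0.0]
force: [0.2, -0.7, 0.4]
gripper_width: 0.0507
grip_force: 0.0
```

Request:
carry_out --moves '[{"offset": [0,0,0],"dr": [0,0,0.75]},{"offset": [0,0,0],"dr": [0,0,0.75]},{"offset": [0,0,0],"dr": [0,0,0.75]},{"offset": [0,0,0],"dr": [0,0,0.75]},{"offset": [0,0,0],"dr": [0,0,0.75]}]'

```text
time_s: 26.75
eef_pos: [0.5747, 0.3291, 0.1962]
eef_rot: [0.59, 0.807, 0.0, 0.0]
force: [-1.0, 0.6, 1.0]
gripper_width: 0.0505
grip_force: 0.0
```

Request:
carry_out --moves '[{"offset": [0,0,0],"dr": [0,0,0.75]},{"offset": [0,0,0],"dr": [0,0,0.75]},{"offset": [0,0,0],"dr": [0,0,0.75]},{"offset": [0,0,0],"dr": [0,0,0.75]},{"offset": [0,0,0],"dr": [0,0,0.5]}]'

```text
time_s: 27.17
eef_pos: [0.5747, 0.3292, 0.1962]
eef_rot: [0.727, 0.686, 0.0, 0.0]
force: [0.0, 0.4, -0.6]
gripper_width: 0.0501
grip_force: 0.0
```

Request:
carry_out --moves '[{"offset": [-0.41,-0.68,0],"dr": [0,0,0]},{"offset": [-0.41,-0.68,0],"dr": [0,0,0]},{"offset": [-0.41,-0.68,0],"dr": [0,0,0]},{"offset": [-0.41,-0.68,0],"dr": [0,0,0]},{"offset": [-0.41,-0.68,0],"dr": [0,0,0]}]'

```text
time_s: 27.58
eef_pos: [0.5038, 0.2916, 0.196]
eef_rot: [0.726, 0.688, 0.0, 0.0]
force: [-0.2, -0.1, 0.3]
gripper_width: 0.0506
grip_force: 0.0
```

Request:
carry_out --moves '[{"offset": [-0.41,-0.68,0],"dr": [0,0,0]},{"offset": [-0.41,-0.68,0],"dr": [0,0,0]},{"offset": [-0.41,-0.68,0],"dr": [0,0,0]},{"offset": [-0.41,-0.68,0],"dr": [0,0,0]},{"offset": [-0.41,-0.68,0],"dr": [0,0,0]}]'

```text
time_s: 28.0
eef_pos: [0.4338, 0.2544, 0.196]
eef_rot: [0.726, 0.688, 0.0, 0.0]
force: [-0.3, 0.5, 0.6]
gripper_width: 0.0505
grip_force: 0.0
```

Request:
carry_out --moves '[{"offset": [0,0,0],"dr": [0,0,0]},{"offset": [0,0,0],"dr": [0,0,0]},{"offset": [0,0,0],"dr": [0,0,0]},{"offset": [0,0,0],"dr": [0,0,0]},{"offset": [0,0,0],"dr": [0,0,0]}]'

```text
time_s: 28.42
eef_pos: [0.4352, 0.255, 0.1954]
eef_rot: [0.726, 0.687, 0.0, -0.0]
force: [0.4, -0.4, 0.1]
gripper_width: 0.0506
grip_force: 0.0
```

```bash
python3 plan.py .4345 .2563 .109 87
```

```text
t 28.4 pos [0.4352 0.255  0.1954] yaw 86.8 q7 -1.04 w 0.0506 gf 0.0 F [ 0.4 -0.4  0.1]
-> (0.4345, 0.2563, 0.109, 87.0) turn [ 0.   -0.01 -0.03] then shift [ 0.06 -0.04  4.32]
```

Request:
carry_out --moves '[{"offset": [0.06,-0.04,0.8],"dr": [0,0,0]},{"offset": [0,0,0.8],"dr": [0,0,0]},{"offset": [0,0,0.7],"dr": [0,0,0]},{"offset": [0,0,0.6],"dr": [0,0,0]},{"offset": [0,0,0.4],"dr": [0,0,0]}]'

```text
time_s: 28.83
eef_pos: [0.4333, 0.2555, 0.1276]
eef_rot: [0.726, 0.687, -0.001, -0.0]
force: [0.6, -0.1, 0.0]
gripper_width: 0.0502
grip_force: 0.0
```

Request:
carry_out --moves '[{"offset": [0,0,0.4],"dr": [0,0,0]},{"offset": [0,0,0.3],"dr": [0,0,0]},{"offset": [0,0,0.2],"dr": [0,0,0]},{"offset": [0,0,0.1],"dr": [0,0,0]},{"offset": [0,0,0],"dr": [0,0,0]}]'

```text
time_s: 29.25
eef_pos: [0.4337, 0.2557, 0.1091]
eef_rot: [0.726, 0.687, -0.0, -0.0]
force: [0.2, -0.2, -0.1]
gripper_width: 0.0504
grip_force: 0.0
```

Request:
carry_out --moves '[{"offset": [0,0,0],"dr": [0,0,0]},{"offset": [0,0,0],"dr": [0,0,0]},{"offset": [0,0,0],"dr": [0,0,0]},{"offset": [0,0,0],"dr": [0,0,0]},{"offset": [0,0,0],"dr": [0,0,0]}]' --hand -1

```text
time_s: 29.67
eef_pos: [0.434, 0.2558, 0.1096]
eef_rot: [0.726, 0.687, 0.0, 0.0]
force: [1.2, -0.1, 1.5]
gripper_width: 0.0294
grip_force: 25.0
```

Request:
carry_out --moves '[{"offset": [0,0,0],"dr": [0,0,0]},{"offset": [0,0,0],"dr": [0,0,0]},{"offset": [0,0,0],"dr": [0,0,0]},{"offset": [0,0,0],"dr": [0,0,0]},{"offset": [0,0,0],"dr": [0,0,0]}]'

```text
time_s: 30.08
eef_pos: [0.434, 0.2558, 0.1096]
eef_rot: [0.726, 0.687, 0.0, 0.0]
force: [-1.0, -1.2, 5.4]
gripper_width: 0.0294
grip_force: 25.0
```

```bash
python3 plan.py .4345 .2563 .109 87
```

```text
t 30.1 pos [0.434  0.2558 0.1096] yaw 86.9 q7 -1.17 w 0.0294 gf 25.0 F [-1.  -1.2  5.4]
-> (0.4345, 0.2563, 0.109, 87.0) turn [ 0.01 -0.   -0.02] then shift [0.02 0.02 0.03]
```

Request:
carry_out --moves '[{"offset": [0,0,-0.5],"dr": [0,0,0]},{"offset": [0,0,-0.8],"dr": [0,0,0]},{"offset": [0,0,-1],"dr": [0,0,0]},{"offset": [0,0,-1],"dr": [0,0,0]},{"offset": [0,0,-1],"dr": [0,0,0]}]'

```text
time_s: 30.5
eef_pos: [0.4331, 0.2557, 0.1962]
eef_rot: [0.726, 0.688, -0.0, -0.0]
force: [0.4, -0.3, -0.8]
gripper_width: 0.0292
grip_force: 25.0
```

Request:
carry_out --moves '[{"offset": [0,0,-1],"dr": [0,0,0]},{"offset": [0,0,-1],"dr": [0,0,0]},{"offset": [0,0,-1],"dr": [0,0,0]},{"offset": [0,0,-1],"dr": [0,0,0]},{"offset": [0,0,-1],"dr": [0,0,0]}]'

```text
time_s: 30.92
eef_pos: [0.4331, 0.2556, 0.2964]
eef_rot: [0.726, 0.688, -0.0, -0.0]
force: [0.2, -0.7, -0.1]
gripper_width: 0.0296
grip_force: 25.0
```

```bash
python3 plan.py .6315 -.0042 .295 87  .6315 -.0042 .225 87
```

```text
t 30.9 pos [0.4331 0.2556 0.2964] yaw 86.9 q7 -0.92 w 0.0296 gf 25.0 F [ 0.2 -0.7 -0.1]
-> (0.6315, -0.0042, 0.295, 87.0) turn [-0.01  0.   -0.02] then shift [-12.45  10.59   0.07]
-> (0.6315, -0.0042, 0.225, 87.0) turn [0. 0. 0.] then shift [0.  0.  3.5]
```

Request:
carry_out --moves '[{"offset": [-0.83,0.7,0],"dr": [0,0,0]},{"offset": [-0.83,0.7,0],"dr": [0,0,0]},{"offset": [-0.83,0.7,0],"dr": [0,0,0]},{"offset": [-0.83,0.7,0],"dr": [0,0,0]},{"offset": [-0.83,0.7,0],"dr": [0,0,0]}]'

```text
time_s: 31.33
eef_pos: [0.4991, 0.1681, 0.2955]
eef_rot: [0.726, 0.688, -0.0, 0.0]
force: [0.5, -1.0, -0.1]
gripper_width: 0.0298
grip_force: 25.0
```

Request:
carry_out --moves '[{"offset": [-0.83,0.7,0],"dr": [0,0,0]},{"offset": [-0.83,0.7,0],"dr": [0,0,0]},{"offset": [-0.83,0.7,0],"dr": [0,0,0]},{"offset": [-0.83,0.7,0],"dr": [0,0,0]},{"offset": [-0.83,0.7,0],"dr": [0,0,0]}]'

```text
time_s: 31.75
eef_pos: [0.5645, 0.0814, 0.2954]
eef_rot: [0.726, 0.688, -0.0, -0.0]
force: [-0.4, 0.7, -0.2]
gripper_width: 0.0296
grip_force: 25.0
```

Request:
carry_out --moves '[{"offset": [-0.83,0.7,0],"dr": [0,0,0]},{"offset": [-0.83,0.7,0],"dr": [0,0,0]},{"offset": [-0.83,0.7,0],"dr": [0,0,0]},{"offset": [-0.83,0.7,0],"dr": [0,0,0]},{"offset": [-0.83,0.7,0],"dr": [0,0,0]}]'

```text
time_s: 32.17
eef_pos: [0.6298, -0.0053, 0.2953]
eef_rot: [0.726, 0.688, -0.0, -0.0]
force: [0.0, 0.2, -0.6]
gripper_width: 0.0295
grip_force: 25.0
```

Request:
carry_out --moves '[{"offset": [0,0,0],"dr": [0,0,0]},{"offset": [0,0,0],"dr": [0,0,0]},{"offset": [0,0,0],"dr": [0,0,0]},{"offset": [0,0,0],"dr": [0,0,0]},{"offset": [0,0,0],"dr": [0,0,0]}]'

```text
time_s: 32.58
eef_pos: [0.6292, -0.0031, 0.2955]
eef_rot: [0.726, 0.688, 0.0, -0.0]
force: [0.8, -1.1, 0.2]
gripper_width: 0.0294
grip_force: 25.0
```

```bash
python3 plan.py .6315 -.0042 .265 87  .6315 -.0042 .225 87; python3 - <<'E'
from meas import *
im,P=cloud("scene"); im2,P2=cloud("top")
np.set_printoptions(precision=4,suppress=True)
for n,Q in(("scene",P),("top",P2)):
    for z0,z1 in((.12,.15),(.188,.22),(.222,.262)):
        q=Q[reg(Q,.56,.72,-.08,.08,z0,z1)]
        if len(q): print(n,z0,len(q),"mid",(q.min(0)+q.max(0))/2,"ext",np.ptp(q,axis=0))
a=im[185:275,195:265]; b=im2[85:175,225:295]
c=np.hstack([cv2.resize(x,None,fx=5,fy=5,interpolation=cv2.INTER_CUBIC) for x in(a,b)]); cv2.imwrite("pics/ins.png",c[...,::-1])
E
```

```text
t 32.6 pos [ 0.6292 -0.0031  0.2955] yaw 87.0 q7 -0.41 w 0.0294 gf 25.0 F [ 0.8 -1.1  0.2]
-> (0.6315, -0.0042, 0.265, 87.0) turn [-0. -0. -0.] then shift [-0.05  0.12  1.52]
-> (0.6315, -0.0042, 0.225, 87.0) turn [0. 0. 0.] then shift [0. 0. 2.]
scene 0.12 363 mid [ 0.6331 -0.0016  0.1349] ext [0.0567 0.0556 0.0298]
scene 0.188 31 mid [0.6315 0.0001 0.2019] ext [0.0127 0.0083 0.0262]
scene 0.222 196 mid [0.632  0.0012 0.2435] ext [0.0642 0.0255 0.0366]
```

View pics/ins.png

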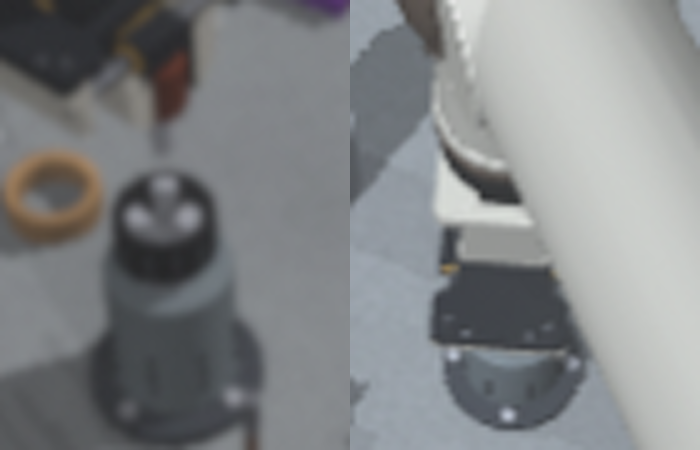

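```bash
python3 - <<'E'
from meas import *
np.set_printoptions(precision=4,suppress=True)
cam=np.array(camera_params("scene")["pose"])[:3,3]
S=[];C=[]
for i in range(4):
    im,P=cloud("scene")
    q=P[reg(P,.60,.66,-.03,.03,.193,.217)]; S.append(q)
    r=P[reg(P,.59,.68,-.05,.05,.14,.15)]
    C.append((np.percentile(r,2,0)+np.percentile(r,98,0))/2)
q=np.vstack(S); c=np.median(C,0)
d=(cam-q.mean(0))[:2]; d/=np.linalg.norm(d); e=np.array([-d[1],d[0]])
a=q[:,:2]@d; b=q[:,:2]@e
print("n",len(q),"along cam mean %.4f"%a.mean(),a.std(),"perp mean %.4f mid %.4f"%(b.mean(),(b.min()+b.max())/2),np.ptp(b))
sh=(a.mean()-.0047)*d+(b.mean())*e; print("shank",sh,"chuck",c,"diff",c[:2]-sh)
# drum dist via lower drum too
for z0 in(.193,.201,.209):
    k=(q[:,2]>z0)&(q[:,2]<z0+.008); print(z0,q[k].mean(0))
E
```

```text
n 101 along cam mean 0.4770 0.0018562226422214315 perp mean -0.4182 mid -0.4180 0.012162495558417974
shank [ 0.6308 -0.0027] chuck [ 0.6336 -0.0023  0.1449] diff [0.0028 0.0004]
0.193 [0.6341 0.0004 0.1967]
0.201 [0.6343 0.     0.2048]
0.209 [0.6347 0.0009 0.212 ]
```

Request:
carry_out --moves '[{"offset": [0,0.125,0.5],"dr": [0,0,0]},{"offset": [0,0,0.5],"dr": [0,0,0]},{"offset": [0,0,0.4],"dr": [0,0,0]},{"offset": [0,0,0.3],"dr": [0,0,0]},{"offset": [0,0,0.2],"dr": [0,0,0]}]'

```text
time_s: 33.3
eef_pos: [0.6315, -0.0047, 0.2554]
eef_rot: [0.726, 0.687, -0.001, -0.001]
force: [0.1, 0.5, -0.8]
gripper_width: 0.0296
grip_force: 25.0
```

Request:
carry_out --moves '[{"offset": [0,0,0.15],"dr": [0,0,0]},{"offset": [0,0,0.15],"dr": [0,0,0]},{"offset": [0,0,0.15],"dr": [0,0,0]},{"offset": [0,0,0.15],"dr": [0,0,0]},{"offset": [0,0,0.15],"dr": [0,0,0]}]'

```text
time_s: 33.72
eef_pos: [0.6323, -0.0046, 0.2422]
eef_rot: [0.726, 0.687, 0.0, 0.0]
force: [-0.5, -0.4, -0.5]
gripper_width: 0.0297
grip_force: 25.0
```

```bash
python3 plan.py .6317 -.0031 .2236 87
```

```text
t 33.7 pos [ 0.6323 -0.0046  0.2422] yaw 86.9 q7 -0.45 w 0.0297 gf 25.0 F [-0.5 -0.4 -0.5]
-> (0.6317, -0.0031, 0.2236, 87.0) turn [ 0.    0.   -0.02] then shift [ 0.07 -0.04  0.93]
```

No contact, 11 mm inside the jaws. Continue.

Request:
carry_out --moves '[{"offset": [0.03,-0.02,0.18],"dr": [0,0,0]},{"offset": [0.03,0,0.18],"dr": [0,0,0]},{"offset": [0,0,0.18],"dr": [0,0,0]},{"offset": [0,0,0.18],"dr": [0,0,0]},{"offset": [0,0,0.1],"dr": [0,0,0]}]'

```text
time_s: 34.13
eef_pos: [0.6317, -0.0034, 0.2252]
eef_rot: [0.726, 0.687, -0.0, -0.0]
force: [-0.1, 0.5, 0.0]
gripper_width: 0.0295
grip_force: 25.0
```

Request:
carry_out --moves '[{"offset": [0,0,0.05],"dr": [0,0,0]},{"offset": [0,0,0.03],"dr": [0,0,0]},{"offset": [0,0,0],"dr": [0,0,0]},{"offset": [0,0,0],"dr": [0,0,0]},{"offset": [0,0,0],"dr": [0,0,0]}]'

```text
time_s: 34.55
eef_pos: [0.632, -0.0033, 0.2244]
eef_rot: [0.726, 0.687, 0.0, 0.0]
force: [0.1, -0.0, -0.4]
gripper_width: 0.0294
grip_force: 25.0
```

```bash
python3 plan.py .6317 -.0031 .2236 87
```

```text
t 34.5 pos [ 0.632  -0.0033  0.2244] yaw 86.8 q7 -0.46 w 0.0294 gf 25.0 F [ 0.1 -0.  -0.4]
-> (0.6317, -0.0031, 0.2236, 87.0) turn [ 0.   -0.   -0.03] then shift [ 0.01 -0.02  0.04]
```

Request:
carry_out --moves '[{"offset": [0,0,0],"dr": [0,0,0]},{"offset": [0,0,0],"dr": [0,0,0]},{"offset": [0,0,0],"dr": [0,0,0]},{"offset": [0,0,0],"dr": [0,0,0]},{"offset": [0,0,0],"dr": [0,0,0]}]' --hand -0.1

```text
time_s: 34.97
eef_pos: [0.6319, -0.0034, 0.2243]
eef_rot: [0.726, 0.687, 0.0, 0.0]
force: [0.1, 0.6, 0.9]
gripper_width: 0.0409
grip_force: 0.0
```

Request:
carry_out --moves '[{"offset": [0,0,-0.3],"dr": [0,0,0]},{"offset": [0,0,-0.6],"dr": [0,0,0]},{"offset": [0,0,-0.8],"dr": [0,0,0]},{"offset": [0,0,-0.8],"dr": [0,0,0]},{"offset": [0,0,-0.4],"dr": [0,0,0]}]'

```text
time_s: 35.38
eef_pos: [0.633, -0.0029, 0.2855]
eef_rot: [0.726, 0.687, 0.001, 0.001]
force: [0.4, -0.5, 0.3]
gripper_width: 0.0413
grip_force: 0.0
```

Request:
carry_out --moves '[{"offset": [0,0,0],"dr": [0,0,-1]},{"offset": [0,0,0],"dr": [0,0,-1]},{"offset": [0,0,0],"dr": [0,0,-1]},{"offset": [0,0,0],"dr": [0,0,-1]},{"offset": [0,0,0],"dr": [0,0,-1]}]' --hand 0.7

```text
time_s: 35.8
eef_pos: [0.632, -0.0034, 0.283]
eef_rot: [0.521, 0.853, 0.0, 0.0]
force: [-0.7, 0.2, 0.2]
gripper_width: 0.07
grip_force: 0.0
```

Request:
carry_out --moves '[{"offset": [0,0,0],"dr": [0,0,-1]},{"offset": [0,0,0],"dr": [0,0,-1]},{"offset": [0,0,0],"dr": [0,0,-1]},{"offset": [0,0,0],"dr": [0,0,-1]},{"offset": [0,0,0],"dr": [0,0,-1]}]'

```text
time_s: 36.22
eef_pos: [0.632, -0.0035, 0.2829]
eef_rot: [0.283, 0.959, -0.0, 0.0]
force: [-0.4, -0.5, -0.1]
gripper_width: 0.078
grip_force: 0.0
```

Request:
carry_out --moves '[{"offset": [0,0,0],"dr": [0,0,-1]},{"offset": [0,0,0],"dr": [0,0,-1]},{"offset": [0,0,0],"dr": [0,0,-1]},{"offset": [0,0,0],"dr": [0,0,-1]},{"offset": [0,0,0],"dr": [0,0,-1]}]'

```text
time_s: 36.63
eef_pos: [0.632, -0.0036, 0.2829]
eef_rot: [0.025, 1.0, -0.0, 0.0]
force: [-0.6, 0.4, -0.6]
gripper_width: 0.0779
grip_force: 0.0
```

Request:
carry_out --moves '[{"offset": [0,0,0],"dr": [0,0,0]},{"offset": [0,0,0],"dr": [0,0,0]},{"offset": [0,0,0],"dr": [0,0,0]},{"offset": [0,0,0],"dr": [0,0,0]},{"offset": [0,0,0],"dr": [0,0,0]}]'

```text
time_s: 37.05
eef_pos: [0.6319, -0.0033, 0.2824]
eef_rot: [0.028, 1.0, -0.0, 0.0]
force: [-0.3, 0.3, -0.2]
gripper_width: 0.0782
grip_force: 0.0
```

```bash
python3 plan.py .632 -.0035 .193 177; python3 - <<'E'
from meas import *
np.set_printoptions(precision=4,suppress=True)
im,P=cloud("scene"); save(im,"seat.png",(190,180,290,280),5)
q=P[reg(P,.6,.67,-.04,.04,.16,.20)]; print(len(q),q.mean(0),q.max(0),q.min(0))
E
```

```text
t 37.0 pos [ 0.6319 -0.0033  0.2824] yaw 176.8 q7 0.97 w 0.0782 gf 0.0 F [-0.3  0.3 -0.2]
-> (0.632, -0.0035, 0.193, 177.0) turn [-0.    0.   -0.04] then shift [-0.   -0.01  4.47]
149 [0.6374 0.0013 0.1789] [0.6491 0.0133 0.1878] [ 0.6195 -0.017   0.1602]
```

View pics/seat.png

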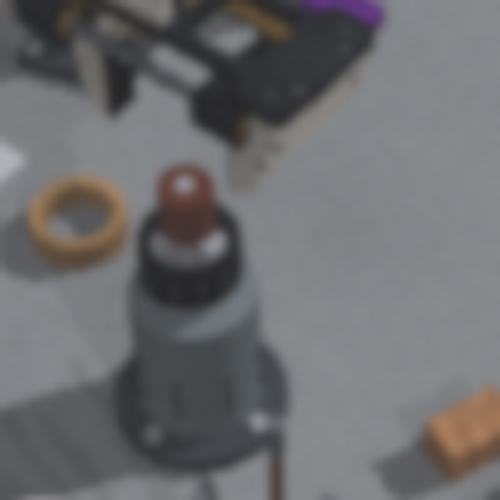

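Request:
carry_out --moves '[{"offset": [0,0,0.8],"dr": [0,0,0]},{"offset": [0,0,0.8],"dr": [0,0,0]},{"offset": [0,0,0.7],"dr": [0,0,0]},{"offset": [0,0,0.6],"dr": [0,0,0]},{"offset": [0,0,0.4],"dr": [0,0,0]}]'

```text
time_s: 37.52
eef_pos: [0.6308, -0.0036, 0.2134]
eef_rot: [0.027, 1.0, -0.0, -0.002]
force: [-0.3, -0.9, 0.1]
gripper_width: 0.0778
grip_force: 0.0
```

Request:
carry_out --moves '[{"offset": [0,0,0.4],"dr": [0,0,0]},{"offset": [0,0,0.3],"dr": [0,0,0]},{"offset": [0,0,0.2],"dr": [0,0,0]},{"offset": [0,0,0.15],"dr": [0,0,0]},{"offset": [0,0,0.1],"dr": [0,0,0]}]'

```text
time_s: 37.93
eef_pos: [0.632, -0.0032, 0.1932]
eef_rot: [0.027, 1.0, 0.0, 0.0]
force: [-0.2, 0.4, -0.8]
gripper_width: 0.078
grip_force: 0.0
```

Request:
carry_out --moves '[{"offset": [0,0,0],"dr": [0,0,0]},{"offset": [0,0,0],"dr": [0,0,0]},{"offset": [0,0,0],"dr": [0,0,0]},{"offset": [0,0,0],"dr": [0,0,0]},{"offset": [0,0,0],"dr": [0,0,0]}]' --hand -1 --newtons 45

```text
time_s: 38.35
eef_pos: [0.6321, -0.0053, 0.1936]
eef_rot: [0.028, 1.0, -0.002, 0.0]
force: [-0.9, -4.6, 2.1]
gripper_width: 0.0557
grip_force: 45.0
```

Request:
carry_out --moves '[{"offset": [0,0,0],"dr": [0,0,0]},{"offset": [0,0,0],"dr": [0,0,0]},{"offset": [0,0,0],"dr": [0,0,0]},{"offset": [0,0,0],"dr": [0,0,0]},{"offset": [0,0,0],"dr": [0,0,0]}]'

```text
time_s: 38.77
eef_pos: [0.6321, -0.0053, 0.1936]
eef_rot: [0.028, 1.0, -0.001, 0.0]
force: [-0.7, -5.8, 2.9]
gripper_width: 0.0557
grip_force: 45.0
```

```bash
python3 plan.py .632 -.0035 .192 177
```

```text
t 38.8 pos [ 0.6321 -0.0053  0.1936] yaw 176.8 q7 0.91 w 0.0557 gf 45.0 F [-0.7 -5.8  2.9]
-> (0.632, -0.0035, 0.192, 177.0) turn [-0.03  0.   -0.04] then shift [0.01 0.09 0.08]
```

Request:
carry_out --moves '[{"offset": [0,-0.1,0],"dr": [0,0,0.4]},{"offset": [0,0,0],"dr": [0,0,0.8]},{"offset": [0,0,0],"dr": [0,0,0.8]},{"offset": [0,0,0],"dr": [0,0,0.8]},{"offset": [0,0,0],"dr": [0,0,0.8]}]'

```text
time_s: 39.18
eef_pos: [0.6319, -0.0059, 0.1936]
eef_rot: [0.216, 0.976, -0.0, 0.0]
force: [-0.6, -2.3, 2.5]
gripper_width: 0.0556
grip_force: 45.0
```

Request:
carry_out --moves '[{"offset": [0,0,0],"dr": [0,0,0.8]},{"offset": [0,0,0],"dr": [0,0,0.8]},{"offset": [0,0,0],"dr": [0,0,0.8]},{"offset": [0,0,0],"dr": [0,0,0.8]},{"offset": [0,0,0],"dr": [0,0,0.8]}]'

```text
time_s: 39.6
eef_pos: [0.6317, -0.0062, 0.1936]
eef_rot: [0.414, 0.91, -0.001, 0.0]
force: [-0.9, -3.7, 1.7]
gripper_width: 0.0556
grip_force: 45.0
```

```bash
python3 plan.py .632 -.0053 .193 50; python3 -c "
from station import *
print(get_obs()['ft_torque'])"
```

```text
t 39.6 pos [ 0.6317 -0.0062  0.1936] yaw 131.0 q7 0.21 w 0.0556 gf 45.0 F [-0.9 -3.7  1.7]
-> (0.632, -0.0053, 0.193, 50.0) turn [-0.    0.02 13.5 ] then shift [ 0.04 -0.02  0.03]
[-0.91307982  0.27215439  0.28079977]
```

Request:
carry_out --moves '[{"offset": [0,0,0],"dr": [0,0,0.9]},{"offset": [0,0,0],"dr": [0,0,0.9]},{"offset": [0,0,0],"dr": [0,0,0.9]},{"offset": [0,0,0],"dr": [0,0,0.9]},{"offset": [0,0,0],"dr": [0,0,0.9]}]'

```text
time_s: 40.02
eef_pos: [0.6313, -0.0064, 0.1936]
eef_rot: [0.616, 0.788, -0.001, 0.0]
force: [-2.9, -3.4, 5.2]
gripper_width: 0.0555
grip_force: 45.0
```

Request:
carry_out --moves '[{"offset": [0,0,0],"dr": [0,0,0.9]},{"offset": [0,0,0],"dr": [0,0,0.9]},{"offset": [0,0,0],"dr": [0,0,0.9]},{"offset": [0,0,0],"dr": [0,0,0.9]},{"offset": [0,0,0],"dr": [0,0,0.9]}]'

```text
time_s: 40.43
eef_pos: [0.6309, -0.0064, 0.1936]
eef_rot: [0.783, 0.623, -0.001, 0.0]
force: [-4.1, -5.1, 5.6]
gripper_width: 0.0555
grip_force: 45.0
```

Request:
carry_out --moves '[{"offset": [0,0,0],"dr": [0,0,0.8]},{"offset": [0,0,0],"dr": [0,0,0.8]},{"offset": [0,0,0],"dr": [0,0,0.6]},{"offset": [0,0,0],"dr": [0,0,0.6]},{"offset": [0,0,0],"dr": [0,0,0.5]}]'

```text
time_s: 40.85
eef_pos: [0.6319, -0.004, 0.1936]
eef_rot: [0.876, 0.481, 0.001, 0.0]
force: [1.6, 0.9, -1.8]
gripper_width: 0.0552
grip_force: 45.0
```

```bash
python3 plan.py .632 -.0053 .193 50; python3 -c "
from station import *
print(get_obs()['ft_torque'])"
```

```text
t 40.9 pos [ 0.6319 -0.004   0.1936] yaw 57.6 q7 -0.92 w 0.0552 gf 45.0 F [ 1.6  0.9 -1.8]
-> (0.632, -0.0053, 0.193, 50.0) turn [ 0.01 -0.01  1.26] then shift [-0.05  0.05  0.03]
[ 0.30970716 -0.40016606  1.56323987]
```

Request:
carry_out --moves '[{"offset": [0,0,0],"dr": [0,0,0.3]},{"offset": [0,0,0],"dr": [0,0,0.3]},{"offset": [0,0,0],"dr": [0,0,0.3]},{"offset": [0,0,0],"dr": [0,0,0.3]},{"offset": [0,0,0],"dr": [0,0,0.2]}]' --newtons 55

```text
time_s: 41.27
eef_pos: [0.6344, -0.0013, 0.1936]
eef_rot: [0.909, 0.417, 0.004, -0.001]
force: [9.7, 4.5, -8.6]
gripper_width: 0.0539
grip_force: 54.4
```

Request:
carry_out --moves '[{"offset": [0,0,0],"dr": [0,0,0.2]},{"offset": [0,0,0],"dr": [0,0,0.2]},{"offset": [0,0,0],"dr": [0,0,0]},{"offset": [0,0,0],"dr": [0,0,0]},{"offset": [0,0,0],"dr": [0,0,0]}]'

```text
time_s: 41.68
eef_pos: [0.6345, -0.0015, 0.1938]
eef_rot: [0.917, 0.399, 0.004, -0.0]
force: [8.9, 2.7, -6.6]
gripper_width: 0.0539
grip_force: 54.9
```

```bash
python3 plan.py .632 -.0053 .193 50; python3 -c "
from station import *
print(get_obs()['ft_torque'])"
```

```text
t 41.7 pos [ 0.6345 -0.0015  0.1938] yaw 47.1 q7 -1.08 w 0.0539 gf 54.9 F [ 8.9  2.7 -6.6]
-> (0.632, -0.0053, 0.193, 50.0) turn [ 0.03 -0.08 -0.49] then shift [-0.23  0.03  0.04]
[ 0.83893525 -1.93645368  1.6309453 ]
```

Request:
carry_out --moves '[{"offset": [0,0,0],"dr": [0,0,0]},{"offset": [0,0,0],"dr": [0,0,0]},{"offset": [0,0,0],"dr": [0,0,0]},{"offset": [0,0,0],"dr": [0,0,0]},{"offset": [0,0,0],"dr": [0,0,0]}]' --hand 0.6

```text
time_s: 42.1
eef_pos: [0.6316, -0.0055, 0.1932]
eef_rot: [0.918, 0.396, -0.0, -0.0]
force: [-0.0, 0.1, 0.3]
gripper_width: 0.0735
grip_force: 0.0
```

Request:
carry_out --moves '[{"offset": [0,0,0],"dr": [0,0,-1]},{"offset": [0,0,0],"dr": [0,0,-1]},{"offset": [0,0,0],"dr": [0,0,-1]},{"offset": [0,0,0],"dr": [0,0,-1]},{"offset": [0,0,0],"dr": [0,0,-1]}]'

```text
time_s: 42.52
eef_pos: [0.6316, -0.0056, 0.1933]
eef_rot: [0.783, 0.622, -0.0, 0.0]
force: [-0.4, -0.2, 0.5]
gripper_width: 0.0736
grip_force: 0.0
```

Request:
carry_out --moves '[{"offset": [0,0,0],"dr": [0,0,-0.8]},{"offset": [0,0,0],"dr": [0,0,-0.6]},{"offset": [0,0,0],"dr": [0,0,-0.6]},{"offset": [0,0,0],"dr": [0,0,0]},{"offset": [0,0,0],"dr": [0,0,0]}]'

```text
time_s: 42.93
eef_pos: [0.6317, -0.0056, 0.1932]
eef_rot: [0.716, 0.698, -0.0, -0.0]
force: [-0.6, 0.1, 1.1]
gripper_width: 0.0736
grip_force: 0.0
```

```bash
python3 plan.py .631 -.0057 .192 90
```

```text
t 42.9 pos [ 0.6317 -0.0056  0.1932] yaw 88.5 q7 -0.45 w 0.0736 gf 0.0 F [-0.6  0.1  1.1]
-> (0.631, -0.0057, 0.192, 90.0) turn [-0.   -0.   -0.25] then shift [-0.   -0.03  0.06]
```

Request:
carry_out --moves '[{"offset": [0,-0.03,0.1],"dr": [0,0,0]},{"offset": [0,0,0.1],"dr": [0,0,0]},{"offset": [0,0,0],"dr": [0,0,0]},{"offset": [0,0,0],"dr": [0,0,0]},{"offset": [0,0,0],"dr": [0,0,0]}]'

```text
time_s: 43.35
eef_pos: [0.6312, -0.0053, 0.1892]
eef_rot: [0.715, 0.699, -0.0, 0.0]
force: [0.3, 0.3, 0.0]
gripper_width: 0.0735
grip_force: 0.0
```

Request:
carry_out --moves '[{"offset": [0,0,0],"dr": [0,0,0]},{"offset": [0,0,0],"dr": [0,0,0]},{"offset": [0,0,0],"dr": [0,0,0]},{"offset": [0,0,0],"dr": [0,0,0]},{"offset": [0,0,0],"dr": [0,0,0]}]' --hand -1 --newtons 60

```text
time_s: 43.77
eef_pos: [0.631, -0.0053, 0.1893]
eef_rot: [0.715, 0.699, -0.0, -0.0]
force: [-1.3, -0.1, 0.7]
gripper_width: 0.0545
grip_force: 60.0
```

Request:
carry_out --moves '[{"offset": [0,0,0],"dr": [0,0,0]},{"offset": [0,0,0],"dr": [0,0,0]},{"offset": [0,0,0],"dr": [0,0,0]},{"offset": [0,0,0],"dr": [0,0,0]},{"offset": [0,0,0],"dr": [0,0,0]}]'

```text
time_s: 44.18
eef_pos: [0.6311, -0.0053, 0.1893]
eef_rot: [0.715, 0.699, -0.0, -0.0]
force: [-2.7, 0.0, 3.0]
gripper_width: 0.0549
grip_force: 60.0
```

```bash
python3 plan.py .631 -.0057 .189 90; python3 -c "
from station import *
print(get_obs()['ft_torque'])"
```

```text
t 44.2 pos [ 0.6311 -0.0053  0.1893] yaw 88.7 q7 -0.45 w 0.0549 gf 60.0 F [-2.7  0.   3. ]
-> (0.631, -0.0057, 0.189, 90.0) turn [-0.    0.   -0.22] then shift [-0.02 -0.    0.02]
[-0.02526161  0.4044534   0.00671367]
```

Request:
carry_out --moves '[{"offset": [0,0,0],"dr": [0,0,0.15]},{"offset": [0,0,0],"dr": [0,0,0.15]},{"offset": [0,0,0],"dr": [0,0,0.15]},{"offset": [0,0,0],"dr": [0,0,0]},{"offset": [0,0,0],"dr": [0,0,0]}]'

```text
time_s: 44.6
eef_pos: [0.631, -0.0061, 0.1893]
eef_rot: [0.732, 0.682, -0.001, 0.0]
force: [-3.1, -3.7, 4.7]
gripper_width: 0.0547
grip_force: 60.0
```

```bash
python3 plan.py .631 -.0057 .189 90; python3 -c "
from station import *
print(get_obs()['ft_torque'])"
```

```text
t 44.6 pos [ 0.631  -0.0061  0.1893] yaw 86.0 q7 -0.49 w 0.0547 gf 60.0 F [-3.1 -3.7  4.7]
-> (0.631, -0.0057, 0.189, 90.0) turn [-0.    0.01 -0.67] then shift [ 0.02 -0.    0.01]
[-0.8480236   0.63725732  1.31059593]
```

Request:
carry_out --moves '[{"offset": [0,0,0],"dr": [0,0,0.15]},{"offset": [0,0,0],"dr": [0,0,0.15]},{"offset": [0,0,0],"dr": [0,0,0.15]},{"offset": [0,0,0],"dr": [0,0,0]},{"offset": [0,0,0],"dr": [0,0,0]}]'

```text
time_s: 45.02
eef_pos: [0.6309, -0.0074, 0.1893]
eef_rot: [0.748, 0.664, -0.001, 0.001]
force: [-4.6, -6.2, 5.6]
gripper_width: 0.0541
grip_force: 59.9
```

```bash
python3 plan.py .631 -.0057 .189 90; python3 -c "
from station import *
print(get_obs()['ft_torque'])"
```

```text
t 45.0 pos [ 0.6309 -0.0074  0.1893] yaw 83.2 q7 -0.53 w 0.0541 gf 59.9 F [-4.6 -6.2  5.6]
-> (0.631, -0.0057, 0.189, 90.0) turn [-0.01  0.03 -1.13] then shift [0.09 0.01 0.02]
[-1.38019693  0.80138355  1.51145646]
```

Request:
carry_out --moves '[{"offset": [0.08,0,0],"dr": [0,0,0.2]},{"offset": [0,0,0],"dr": [0,0,0.3]},{"offset": [0,0,0],"dr": [0,0,0.3]},{"offset": [0,0,0],"dr": [0,0,0.3]},{"offset": [0,0,0],"dr": [0,0,0.3]}]'

```text
time_s: 45.43
eef_pos: [0.6314, -0.0039, 0.1894]
eef_rot: [0.794, 0.608, -0.0, 0.001]
force: [-1.3, 0.3, 2.9]
gripper_width: 0.0544
grip_force: 60.0
```

```bash
python3 plan.py .631 -.0057 .189 90; python3 -c "
from station import *
print(get_obs()['ft_torque'])"
```

```text
t 45.4 pos [ 0.6314 -0.0039  0.1894] yaw 74.9 q7 -0.66 w 0.0544 gf 60.0 F [-1.3  0.3  2.9]
-> (0.631, -0.0057, 0.189, 90.0) turn [ 0.    0.01 -2.51] then shift [-0.09 -0.02  0.02]
[0.2568313  0.50045703 2.17933344]
```

Request:
carry_out --moves '[{"offset": [0,0,0],"dr": [0,0,0.3]},{"offset": [0,0,0],"dr": [0,0,0.3]},{"offset": [0,0,0],"dr": [0,0,0.3]},{"offset": [0,0,0],"dr": [0,0,0]},{"offset": [0,0,0],"dr": [0,0,0]}]'

```text
time_s: 45.85
eef_pos: [0.6323, -0.0017, 0.1894]
eef_rot: [0.821, 0.571, 0.002, -0.0]
force: [2.4, 2.7, 0.1]
gripper_width: 0.055
grip_force: 60.0
```

```bash
python3 plan.py .631 -.0057 .189 90; python3 -c "
from station import *
print(get_obs()['ft_torque'])"
```

```text
t 45.9 pos [ 0.6323 -0.0017  0.1894] yaw 69.6 q7 -0.74 w 0.0550 gf 60.0 F [2.4 2.7 0.1]
-> (0.631, -0.0057, 0.189, 90.0) turn [ 0.02 -0.03 -3.4 ] then shift [-0.2  -0.06  0.02]
[ 0.779272   -0.52020492  1.58886966]
```

Request:
carry_out --moves '[{"offset": [0,0,0],"dr": [0,0,0]},{"offset": [0,0,0],"dr": [0,0,0]},{"offset": [0,0,0],"dr": [0,0,0]},{"offset": [0,0,0],"dr": [0,0,0]},{"offset": [0,0,0],"dr": [0,0,0]}]' --hand 0.6 --newtons 20

```text
time_s: 46.27
eef_pos: [0.6312, -0.0045, 0.1891]
eef_rot: [0.822, 0.569, -0.0, -0.0]
force: [0.3, -0.4, 0.5]
gripper_width: 0.0732
grip_force: 0.0
```

Request:
carry_out --moves '[{"offset": [0,0,-0.5],"dr": [0,0,0]},{"offset": [0,0,-0.9],"dr": [0,0,0]},{"offset": [0,0,-0.9],"dr": [0,0,0]},{"offset": [0,0,-0.9],"dr": [0,0,0]},{"offset": [0,0,-0.8],"dr": [0,0,0]}]'

```text
time_s: 46.68
eef_pos: [0.6316, -0.0037, 0.2712]
eef_rot: [0.822, 0.57, 0.0, 0.0]
force: [0.3, 0.2, -1.1]
gripper_width: 0.0734
grip_force: 0.0
```

Request:
carry_out --moves '[{"offset": [0,0,0],"dr": [0,0,0.82]},{"offset": [0,0,0],"dr": [0,0,0.82]},{"offset": [0,0,0],"dr": [0,0,0.82]},{"offset": [0,0,0],"dr": [0,0,0.82]},{"offset": [0,0,0],"dr": [0,0,0.82]}]' --hand 0

```text
time_s: 47.1
eef_pos: [0.6314, -0.0038, 0.2702]
eef_rot: [0.925, 0.379, 0.0, 0.0]
force: [0.1, -0.6, 0.3]
gripper_width: 0.0469
grip_force: 0.0
```

Request:
carry_out --moves '[{"offset": [0,0,0],"dr": [0,0,0.82]},{"offset": [0,0,0],"dr": [0,0,0.82]},{"offset": [0,0,0],"dr": [0,0,0.82]},{"offset": [0,0,0],"dr": [0,0,0.82]},{"offset": [0,0,0],"dr": [0,0,0.82]}]'

```text
time_s: 47.52
eef_pos: [0.6314, -0.0037, 0.2701]
eef_rot: [0.985, 0.174, 0.0, -0.0]
force: [-1.1, -0.4, 0.1]
gripper_width: 0.046
grip_force: 0.0
```

Request:
carry_out --moves '[{"offset": [0,0,0],"dr": [0,0,0.82]},{"offset": [0,0,0],"dr": [0,0,0.82]},{"offset": [0,0,0],"dr": [0,0,0.82]},{"offset": [0,0,0],"dr": [0,0,0.82]},{"offset": [0,0,0],"dr": [0,0,0.82]}]'

```text
time_s: 47.93
eef_pos: [0.6314, -0.0036, 0.2701]
eef_rot: [0.999, -0.04, 0.0, -0.0]
force: [-0.6, 0.2, -1.0]
gripper_width: 0.046
grip_force: 0.0
```

```bash
python3 plan.py .613 -.326 .2 -3 .613 -.326 .108 -3
```

```text
t 47.9 pos [ 0.6314 -0.0036  0.2701] yaw -4.6 q7 -1.86 w 0.0460 gf 0.0 F [-0.6  0.2 -1. ]
-> (0.613, -0.326, 0.2, -3.0) turn [-0.   -0.01 -0.27] then shift [-0.08 16.14  3.51]
-> (0.613, -0.326, 0.108, -3.0) turn [0. 0. 0.] then shift [0.  0.  4.6]
```

Request:
carry_out --moves '[{"offset": [0,0.8,0],"dr": [0,0,-0.05]},{"offset": [0,0.8,0],"dr": [0,0,-0.05]},{"offset": [0,0.8,0],"dr": [0,0,-0.05]},{"offset": [0,0.8,0],"dr": [0,0,-0.05]},{"offset": [0,0.8,0],"dr": [0,0,-0.05]}]'

```text
time_s: 48.35
eef_pos: [0.6261, -0.0842, 0.2702]
eef_rot: [1.0, -0.025, 0.0, -0.0]
force: [-0.2, 0.3, 0.1]
gripper_width: 0.0461
grip_force: 0.0
```

Request:
carry_out --moves '[{"offset": [0,0.8,0],"dr": [0,0,0]},{"offset": [0,0.8,0],"dr": [0,0,0]},{"offset": [0,0.8,0],"dr": [0,0,0]},{"offset": [0,0.8,0],"dr": [0,0,0]},{"offset": [0,0.8,0],"dr": [0,0,0]}]'

```text
time_s: 48.77
eef_pos: [0.6222, -0.1642, 0.2702]
eef_rot: [1.0, -0.025, 0.0, -0.0]
force: [0.5, 0.7, 0.2]
gripper_width: 0.0459
grip_force: 0.0
```

Request:
carry_out --moves '[{"offset": [0,0.8,0.35],"dr": [0,0,0]},{"offset": [0,0.8,0.35],"dr": [0,0,0]},{"offset": [0,0.8,0.35],"dr": [0,0,0]},{"offset": [0,0.8,0.35],"dr": [0,0,0]},{"offset": [0,0.8,0.35],"dr": [0,0,0]}]'

```text
time_s: 49.18
eef_pos: [0.6178, -0.2448, 0.2331]
eef_rot: [1.0, -0.025, -0.0, -0.0]
force: [0.2, 0.4, 0.1]
gripper_width: 0.0458
grip_force: 0.0
```

Request:
carry_out --moves '[{"offset": [0,0.8,0.35],"dr": [0,0,0]},{"offset": [0,0.8,0.35],"dr": [0,0,0]},{"offset": [0,0.8,0.35],"dr": [0,0,0]},{"offset": [0,0.8,0.35],"dr": [0,0,0]},{"offset": [0,0.8,0.35],"dr": [0,0,0]}]'

```text
time_s: 49.6
eef_pos: [0.6141, -0.3249, 0.1984]
eef_rot: [1.0, -0.025, -0.0, -0.0]
force: [1.5, -0.4, 0.5]
gripper_width: 0.0458
grip_force: 0.0
```

Request:
carry_out --moves '[{"offset": [0,0,0],"dr": [0,0,0]},{"offset": [0,0,0],"dr": [0,0,0]},{"offset": [0,0,0],"dr": [0,0,0]},{"offset": [0,0,0],"dr": [0,0,0]},{"offset": [0,0,0],"dr": [0,0,0]}]'

```text
time_s: 50.02
eef_pos: [0.6151, -0.3217, 0.2]
eef_rot: [1.0, -0.024, 0.001, -0.0]
force: [-0.5, -0.2, 0.4]
gripper_width: 0.0461
grip_force: 0.0
```

```bash
python3 plan.py .613 -.326 .108 -3;  python3 - <<'E'
from meas import *
np.set_printoptions(precision=4,suppress=True)
for n in("scene","top"):
    im,P=cloud(n)
    q=P[reg(P,.6,.665,-.03,.03,.178,.20)]; r=P[reg(P,.58,.69,-.06,.06,.138,.152)]
    mid=lambda q:(np.percentile(q,2,0)+np.percentile(q,98,0))/2
    print(n,"drum top",len(q),q.mean(0),mid(q),"sleeve",mid(r))
    if n=="scene": a=im[195:275,190:270]
    else: b=im[95:175,220:300]; 
c=np.hstack([cv2.resize(x,None,fx=5,fy=5,interpolation=cv2.INTER_CUBIC) for x in(a,b)]); cv2.imwrite("pics/clamp.png",c[...,::-1])
E
```

```text
t 50.0 pos [ 0.6151 -0.3217  0.2   ] yaw -2.7 q7 -1.35 w 0.0461 gf 0.0 F [-0.5 -0.2  0.4]
-> (0.613, -0.326, 0.108, -3.0) turn [-0.   -0.01  0.05] then shift [-0.09  0.22  4.6 ]
scene drum top 97 [ 0.635  -0.0011  0.1839] [ 0.6348 -0.0023  0.183 ] sleeve [ 0.6337 -0.0022  0.1437]
top drum top 73 [ 0.6312 -0.005   0.1857] [ 0.6317 -0.005   0.1851] sleeve [ 0.6277 -0.0067  0.145 ]
```

View pics/clamp.png

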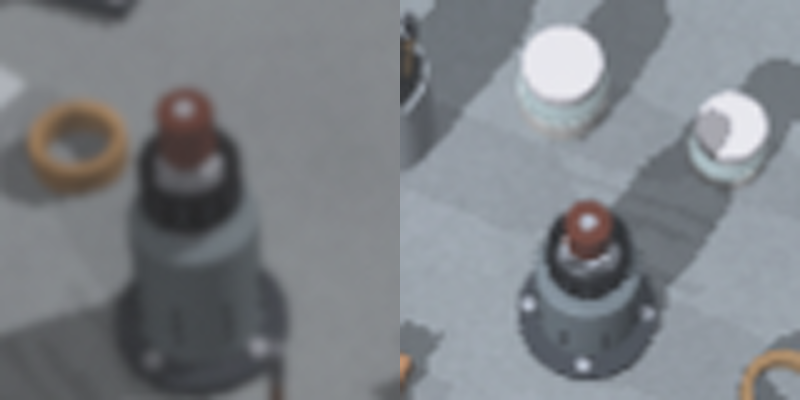

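Request:
carry_out --moves '[{"offset": [-0.09,0.22,0.8],"dr": [0,0,0]},{"offset": [0,0,0.8],"dr": [0,0,0]},{"offset": [0,0,0.8],"dr": [0,0,0]},{"offset": [0,0,0.7],"dr": [0,0,0]},{"offset": [0,0,0.5],"dr": [0,0,0]}]'

```text
time_s: 50.53
eef_pos: [0.6119, -0.3269, 0.1258]
eef_rot: [1.0, -0.025, -0.001, -0.0]
force: [0.0, 0.3, 0.3]
gripper_width: 0.0456
grip_force: 0.0
```

Request:
carry_out --moves '[{"offset": [0,0,0.4],"dr": [0,0,0]},{"offset": [0,0,0.3],"dr": [0,0,0]},{"offset": [0,0,0.2],"dr": [0,0,0]},{"offset": [0,0,0.1],"dr": [0,0,0]},{"offset": [0,0,0],"dr": [0,0,0]}]'

```text
time_s: 50.95
eef_pos: [0.6123, -0.3276, 0.1072]
eef_rot: [1.0, -0.025, 0.0, -0.0]
force: [0.8, -0.3, -0.5]
gripper_width: 0.0458
grip_force: 0.0
```

Request:
carry_out --moves '[{"offset": [0,0,0],"dr": [0,0,0]},{"offset": [0,0,0],"dr": [0,0,0]},{"offset": [0,0,0],"dr": [0,0,0]},{"offset": [0,0,0],"dr": [0,0,0]},{"offset": [0,0,0],"dr": [0,0,0]}]' --hand -1

```text
time_s: 51.37
eef_pos: [0.6124, -0.3279, 0.1077]
eef_rot: [1.0, -0.025, 0.0, 0.0]
force: [0.8, 0.7, 1.6]
gripper_width: 0.0179
grip_force: 20.0
```

Request:
carry_out --moves '[{"offset": [0,0,0],"dr": [0,0,0]},{"offset": [0,0,0],"dr": [0,0,0]},{"offset": [0,0,0],"dr": [0,0,0]},{"offset": [0,0,0],"dr": [0,0,0]},{"offset": [0,0,0],"dr": [0,0,0]}]'

```text
time_s: 51.78
eef_pos: [0.6124, -0.3279, 0.1077]
eef_rot: [1.0, -0.025, 0.0, 0.0]
force: [-0.8, -0.1, 4.4]
gripper_width: 0.0178
grip_force: 20.0
```

```bash
python3 plan.py .613 -.326 .108 -3;  
```

```text
t 51.8 pos [ 0.6124 -0.3279  0.1077] yaw -2.9 q7 -1.37 w 0.0178 gf 20.0 F [-0.8 -0.1  4.4]
-> (0.613, -0.326, 0.108, -3.0) turn [ 0.01 -0.01  0.02] then shift [ 0.02 -0.1  -0.02]
```

Request:
carry_out --moves '[{"offset": [0,-0.5,0],"dr": [0,0,0]},{"offset": [0,-0.7,0],"dr": [0,0,0]},{"offset": [0,-0.8,0],"dr": [0,0,0]},{"offset": [0,-0.7,0],"dr": [0,0,0]},{"offset": [0,-0.46,0],"dr": [0,0,0]}]'

```text
time_s: 52.2
eef_pos: [0.616, -0.2601, 0.1076]
eef_rot: [1.0, -0.023, 0.0, -0.001]
force: [0.9, -2.0, 3.4]
gripper_width: 0.0181
grip_force: 20.0
```

Request:
carry_out --moves '[{"offset": [0,0,0],"dr": [0,0,0]},{"offset": [0,0,0],"dr": [0,0,0]},{"offset": [0,0,0],"dr": [0,0,0]},{"offset": [0,0,0],"dr": [0,0,0]},{"offset": [0,0,0],"dr": [0,0,0]}]'

```text
time_s: 52.62
eef_pos: [0.6159, -0.262, 0.1076]
eef_rot: [1.0, -0.024, 0.0, -0.001]
force: [0.1, 0.2, 5.1]
gripper_width: 0.0181
grip_force: 20.0
```

Request:
carry_out --moves '[{"offset": [0,0,0],"dr": [0,0,0]},{"offset": [0,0,0],"dr": [0,0,0]},{"offset": [0,0,0],"dr": [0,0,0]},{"offset": [0,0,0],"dr": [0,0,0]},{"offset": [0,0,0],"dr": [0,0,0]}]' --hand 0

```text
time_s: 53.03
eef_pos: [0.6149, -0.2642, 0.1067]
eef_rot: [1.0, -0.025, -0.001, -0.0]
force: [0.0, -0.5, 0.3]
gripper_width: 0.0443
grip_force: 0.0
```

Request:
carry_out --moves '[{"offset": [0,0,-0.8],"dr": [0,0,0]},{"offset": [0,0,-1],"dr": [0,0,0]},{"offset": [0,0,-1],"dr": [0,0,0]},{"offset": [0,0,-1],"dr": [0,0,0]},{"offset": [0,0,-1],"dr": [0,0,0]}]'

```text
time_s: 53.45
eef_pos: [0.6151, -0.2644, 0.2038]
eef_rot: [1.0, -0.025, -0.0, -0.0]
force: [0.5, -0.1, -0.5]
gripper_width: 0.0458
grip_force: 0.0
```

Request:
carry_out --moves '[{"offset": [-0.5,0,-0.5],"dr": [0,0,0]},{"offset": [-1,0,0],"dr": [0,0,0]},{"offset": [-1,0,0],"dr": [0,0,0]},{"offset": [-1,0,0],"dr": [0,0,0]},{"offset": [-1,0,0],"dr": [0,0,0]}]'

```text
time_s: 53.87
eef_pos: [0.5243, -0.2599, 0.2132]
eef_rot: [1.0, -0.025, -0.0, -0.0]
force: [-0.8, -0.3, -0.6]
gripper_width: 0.046
grip_force: 0.0
```

Request:
carry_out --moves '[{"offset": [-1,0,0],"dr": [0,0,0]},{"offset": [-0.5,0,0],"dr": [0,0,0]},{"offset": [0,0,0],"dr": [0,0,0]},{"offset": [0,0,0],"dr": [0,0,0]},{"offset": [0,0,0],"dr": [0,0,0]}]'

```text
time_s: 54.28
eef_pos: [0.4969, -0.2585, 0.2136]
eef_rot: [1.0, -0.025, 0.001, 0.0]
force: [0.1, 1.3, -0.1]
gripper_width: 0.046
grip_force: 0.0
```

```bash
python3 plan.py .43 -.24 .2 102; python3 - <<'E'
from meas import *
np.set_printoptions(precision=4,suppress=True)
ims=[]
for n in("top","scene"):
    im,P=cloud(n); i=im.astype(int)
    q=P[reg(P,.54,.67,-.4,-.17,.058,.08)]; 
    m=reg(P,.54,.67,-.4,-.17,.028,.05)&(i[...,0]-i[...,2]>35); p=P[m]
    print(n,len(q),len(p)); 
    if len(q) and len(p):
        d=q.mean(0)-p.mean(0); print("fader",q.mean(0),"pointer",p.mean(0),"along",d[1]*.999+d[0]*.047, "mid",((q.min(0)+q.max(0))/2-(p.min(0)+p.max(0))/2))
    ims.append(im[140:200,300:380] if n=="top" else im[175:235,125:205])
cv2.imwrite("pics/fader.png",np.hstack([cv2.resize(x,None,fx=5,fy=5,interpolation=cv2.INTER_CUBIC) for x in ims])[...,::-1])
E
```

```text
t 54.3 pos [ 0.4969 -0.2585  0.2136] yaw -2.8 q7 -1.35 w 0.0460 gf 0.0 F [ 0.1  1.3 -0.1]
-> (0.43, -0.24, 0.2, 102.0) turn [ 2.000e-02 -1.000e-02 -1.747e+01] then shift [ 1.6  -3.08  0.68]
top 25 0
scene 41 13
fader [ 0.619  -0.2575  0.0635] pointer [ 0.5829 -0.2619  0.0382] along 0.006079434327240918 mid [0.0357 0.0033 0.0249]
```

View pics/fader.png

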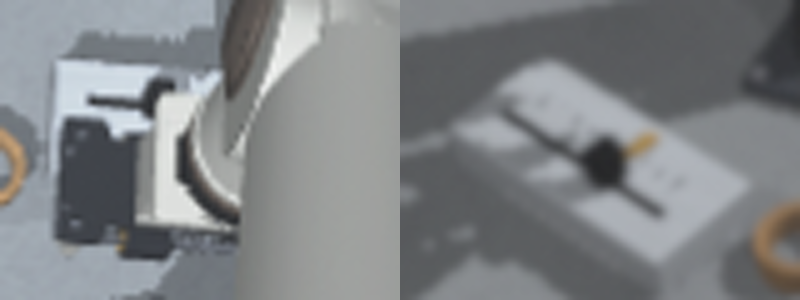

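Request:
carry_out --moves '[{"offset": [0,-1,-0.5],"dr": [0,0,0]},{"offset": [0,-1,0],"dr": [0,0,0]},{"offset": [0,-1,0],"dr": [0,0,0]},{"offset": [0,-1,0],"dr": [0,0,0]},{"offset": [0,-1,0],"dr": [0,0,0]}]'

```text
time_s: 54.8
eef_pos: [0.5014, -0.1574, 0.2233]
eef_rot: [1.0, -0.025, 0.0, -0.0]
force: [-0.1, 0.6, 1.0]
gripper_width: 0.0458
grip_force: 0.0
```

Request:
carry_out --moves '[{"offset": [0,-1,0],"dr": [0,0,0]},{"offset": [0,-1,0],"dr": [0,0,0]},{"offset": [0,-1,0],"dr": [0,0,0]},{"offset": [0,-1,0],"dr": [0,0,0]},{"offset": [0,-1,0],"dr": [0,0,0]}]'

```text
time_s: 55.22
eef_pos: [0.5062, -0.0572, 0.2233]
eef_rot: [1.0, -0.024, 0.0, -0.0]
force: [0.3, -1.1, 0.9]
gripper_width: 0.0458
grip_force: 0.0
```

Request:
carry_out --moves '[{"offset": [0,-1,0],"dr": [0,0,0]},{"offset": [0,-1,0],"dr": [0,0,0]},{"offset": [0,-1,0],"dr": [0,0,0]},{"offset": [0,-1,0],"dr": [0,0,0]},{"offset": [0,0,0],"dr": [0,0,0]}]'

```text
time_s: 55.63
eef_pos: [0.5102, 0.0268, 0.2236]
eef_rot: [1.0, -0.022, 0.001, -0.002]
force: [1.0, 1.7, 0.3]
gripper_width: 0.046
grip_force: 0.0
```

```bash
cat > fad.py <<'E'
from meas import *
np.set_printoptions(precision=4,suppress=True)
ims=[]
for n in("top","scene"):
    A=[];B=[]
    for k in range(3):
        im,P=cloud(n); i=im.astype(int)
        A.append(P[reg(P,.54,.67,-.4,-.17,.058,.08)])
        m=reg(P,.54,.67,-.4,-.17,.025,.05)&(i[...,0]-i[...,2]>35); B.append(P[m]); v,u=np.nonzero(m)
        bl=reg(P,.54,.67,-.4,-.17,.056,.08); vb,ub=np.nonzero(bl)
    q=np.vstack(A);p=np.vstack(B); print(n,len(q),len(p))
    if len(q) and len(p):
        t=q[q[:,2]>np.median(q[:,2])-.001]
        for nm,d in(("mean",q.mean(0)-p.mean(0)),("topmean",t.mean(0)-p.mean(0)),("mid",(q.min(0)+q.max(0))/2-(p.min(0)+p.max(0))/2)): print(nm,d,"along %.4f"%(d[1]*.999+d[0]*.047))
        print("fader",q.mean(0),q.min(0),q.max(0),"pointer",p.mean(0),p.min(0),p.max(0))
    ims.append(im[140:200,300:380] if n=="top" else im[175:235,125:205])
cv2.imwrite("pics/fader2.png",np.hstack([cv2.resize(x,None,fx=5,fy=5,interpolation=cv2.INTER_CUBIC) for x in ims])[...,::-1])
E
python3 fad.py
```

```text
top 113 35
mean [0.0331 0.0045 0.0246] along 0.0060
topmean [0.033  0.004  0.0265] along 0.0055
mid [0.032  0.0028 0.0236] along 0.0043
fader [ 0.6151 -0.2585  0.0657] [ 0.6027 -0.2682  0.0593] [ 0.6279 -0.25    0.0726] pointer [ 0.582  -0.263   0.0411] [ 0.5724 -0.2657  0.0359] [ 0.5941 -0.2581  0.0488]
scene 117 39
mean [0.0355 0.0041 0.0252] along 0.0058
topmean [0.0354 0.0029 0.0268] along 0.0045
mid [0.0352 0.0032 0.0241] along 0.0049
fader [ 0.6186 -0.2575  0.0637] [ 0.6068 -0.2691  0.0581] [ 0.63   -0.2483  0.0683] pointer [ 0.5832 -0.2616  0.0385] [ 0.5746 -0.2675  0.0346] [ 0.5919 -0.2563  0.0435]
```

View pics/fader2.png

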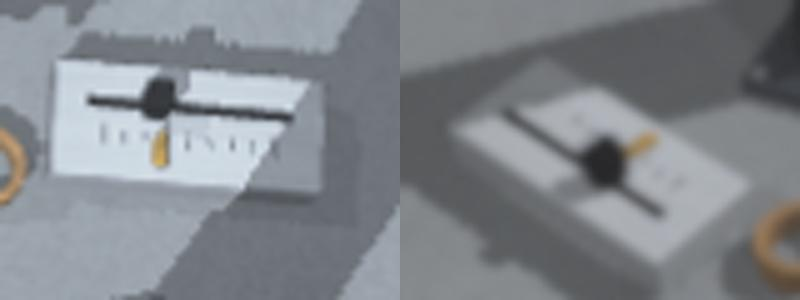

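```bash
python3 plan.py .6155 -.2605 .2236 -3 .6155 -.2605 .108 -3
```

```text
t 55.9 pos [0.5096 0.02   0.2231] yaw -2.9 q7 -1.90 w 0.0459 gf 0.0 F [ 0.1 -1.1 -0.2]
-> (0.6155, -0.2605, 0.2236, -3.0) turn [0.   0.   0.01] then shift [ 6.02 13.73 -0.03]
-> (0.6155, -0.2605, 0.108, -3.0) turn [0. 0. 0.] then shift [0.   0.   5.78]
```

Request:
carry_out --moves '[{"offset": [0,0.9,0],"dr": [0,0,0]},{"offset": [0,0.9,0],"dr": [0,0,0]},{"offset": [0,0.9,0],"dr": [0,0,0]},{"offset": [0,0.9,0],"dr": [0,0,0]},{"offset": [0,0.9,0],"dr": [0,0,0]}]'

```text
time_s: 56.35
eef_pos: [0.5047, -0.0707, 0.2232]
eef_rot: [1.0, -0.026, -0.0, 0.0]
force: [-0.8, -0.8, 0.5]
gripper_width: 0.0459
grip_force: 0.0
```

Request:
carry_out --moves '[{"offset": [0.6,0.92,0],"dr": [0,0,0]},{"offset": [0.6,0.92,0],"dr": [0,0,0]},{"offset": [0.6,0.92,0],"dr": [0,0,0]},{"offset": [0.6,0.92,0],"dr": [0,0,0]},{"offset": [0.6,0.92,0],"dr": [0,0,0]}]'

```text
time_s: 56.77
eef_pos: [0.5603, -0.1659, 0.2232]
eef_rot: [1.0, -0.026, -0.0, 0.0]
force: [-0.0, 0.1, 0.2]
gripper_width: 0.0457
grip_force: 0.0
```

Request:
carry_out --moves '[{"offset": [0.6,0.92,0],"dr": [0,0,0]},{"offset": [0.6,0.92,0],"dr": [0,0,0]},{"offset": [0.6,0.92,0],"dr": [0,0,0]},{"offset": [0.6,0.92,0],"dr": [0,0,0]},{"offset": [0.6,0.92,0],"dr": [0,0,0]}]'

```text
time_s: 57.18
eef_pos: [0.6155, -0.2608, 0.223]
eef_rot: [1.0, -0.026, -0.0, 0.0]
force: [0.2, -0.9, 0.4]
gripper_width: 0.0459
grip_force: 0.0
```

Request:
carry_out --moves '[{"offset": [0,0,0.9],"dr": [0,0,0]},{"offset": [0,0,0.9],"dr": [0,0,0]},{"offset": [0,0,0.9],"dr": [0,0,0]},{"offset": [0,0,0.8],"dr": [0,0,0]},{"offset": [0,0,0.6],"dr": [0,0,0]}]'

```text
time_s: 57.6
eef_pos: [0.6144, -0.2596, 0.1393]
eef_rot: [1.0, -0.026, -0.001, -0.0]
force: [0.3, -0.1, -0.4]
gripper_width: 0.0458
grip_force: 0.0
```

Request:
carry_out --moves '[{"offset": [0,0,0.6],"dr": [0,0,0]},{"offset": [0,0,0.5],"dr": [0,0,0]},{"offset": [0,0,0.4],"dr": [0,0,0]},{"offset": [0,0,0.15],"dr": [0,0,0]},{"offset": [0,0,0],"dr": [0,0,0]}]'

```text
time_s: 58.02
eef_pos: [0.6153, -0.2583, 0.1075]
eef_rot: [1.0, -0.025, -0.001, -0.0]
force: [-0.8, 0.1, 0.3]
gripper_width: 0.0462
grip_force: 0.0
```

```bash
python3 plan.py .6155 -.2605 .108 -3
```

```text
t 58.0 pos [ 0.6153 -0.2583  0.1075] yaw -2.8 q7 -1.48 w 0.0462 gf 0.0 F [-0.8  0.1  0.3]
-> (0.6155, -0.2605, 0.108, -3.0) turn [-0.    0.01  0.03] then shift [ 0.02  0.11 -0.02]
```

Request:
carry_out --moves '[{"offset": [0,0,0],"dr": [0,0,0]},{"offset": [0,0,0],"dr": [0,0,0]},{"offset": [0,0,0],"dr": [0,0,0]},{"offset": [0,0,0],"dr": [0,0,0]},{"offset": [0,0,0],"dr": [0,0,0]}]' --hand -1

```text
time_s: 58.43
eef_pos: [0.6161, -0.2591, 0.109]
eef_rot: [1.0, -0.025, 0.001, 0.001]
force: [0.4, 0.3, 1.4]
gripper_width: 0.0181
grip_force: 20.0
```

Request:
carry_out --moves '[{"offset": [0,0,0],"dr": [0,0,0]},{"offset": [0,0,0],"dr": [0,0,0]},{"offset": [0,0,0],"dr": [0,0,0]},{"offset": [0,0,0],"dr": [0,0,0]},{"offset": [0,0,0],"dr": [0,0,0]}]'

```text
time_s: 58.85
eef_pos: [0.6161, -0.2589, 0.1089]
eef_rot: [1.0, -0.025, 0.001, 0.0]
force: [0.2, -1.7, 5.7]
gripper_width: 0.0185
grip_force: 20.0
```

```bash
python3 plan.py .6155 -.2605 .108 -3
```

```text
t 58.9 pos [ 0.6161 -0.2589  0.1089] yaw -2.9 q7 -1.48 w 0.0185 gf 20.0 F [ 0.2 -1.7  5.7]
-> (0.6155, -0.2605, 0.108, -3.0) turn [ 0.01 -0.01  0.02] then shift [-0.03  0.08  0.05]
```

Request:
carry_out --moves '[{"offset": [0,0.1,0],"dr": [0,0,0]},{"offset": [0,0.1,0],"dr": [0,0,0]},{"offset": [0,0.06,0],"dr": [0,0,0]},{"offset": [0,0,0],"dr": [0,0,0]},{"offset": [0,0,0],"dr": [0,0,0]}]'

```text
time_s: 59.27
eef_pos: [0.6159, -0.2632, 0.1089]
eef_rot: [1.0, -0.025, 0.0, -0.0]
force: [-0.8, -0.1, 6.2]
gripper_width: 0.0177
grip_force: 20.0
```

Request:
carry_out --moves '[{"offset": [0,0,0],"dr": [0,0,0]},{"offset": [0,0,0],"dr": [0,0,0]},{"offset": [0,0,0],"dr": [0,0,0]},{"offset": [0,0,0],"dr": [0,0,0]},{"offset": [0,0,0],"dr": [0,0,0]}]'

```text
time_s: 59.68
eef_pos: [0.6159, -0.2632, 0.1089]
eef_rot: [1.0, -0.025, 0.0, -0.0]
force: [-0.9, 0.1, 6.5]
gripper_width: 0.0177
grip_force: 20.0
```

```bash
python3 plan.py .6155 -.2643 .108 -3
```

```text
t 59.7 pos [ 0.6159 -0.2632  0.1089] yaw -2.8 q7 -1.47 w 0.0177 gf 20.0 F [-0.9  0.1  6.5]
-> (0.6155, -0.2643, 0.108, -3.0) turn [-0.   -0.01  0.03] then shift [-0.01  0.06  0.05]
```

Request:
carry_out --moves '[{"offset": [0,0.06,0],"dr": [0,0,0]},{"offset": [0,0,0],"dr": [0,0,0]},{"offset": [0,0,0],"dr": [0,0,0]},{"offset": [0,0,0],"dr": [0,0,0]},{"offset": [0,0,0],"dr": [0,0,0]}]'

```text
time_s: 60.1
eef_pos: [0.6158, -0.2641, 0.1089]
eef_rot: [1.0, -0.025, 0.0, -0.0]
force: [-0.6, 0.4, 7.2]
gripper_width: 0.0179
grip_force: 20.0
```

Request:
carry_out --moves '[{"offset": [0,0,0],"dr": [0,0,0]},{"offset": [0,0,0],"dr": [0,0,0]},{"offset": [0,0,0],"dr": [0,0,0]},{"offset": [0,0,0],"dr": [0,0,0]},{"offset": [0,0,0],"dr": [0,0,0]}]' --hand 0

```text
time_s: 60.52
eef_pos: [0.615, -0.2647, 0.1078]
eef_rot: [1.0, -0.025, -0.0, -0.0]
force: [0.2, -1.1, 0.6]
gripper_width: 0.044
grip_force: 0.0
```

Request:
carry_out --moves '[{"offset": [0,0,-0.8],"dr": [0,0,0]},{"offset": [0,0,-1],"dr": [0,0,0]},{"offset": [0,0,-1],"dr": [0,0,0]},{"offset": [0,0,-1],"dr": [0,0,0]},{"offset": [0,0,-1],"dr": [0,0,0]}]'

```text
time_s: 60.93
eef_pos: [0.6151, -0.2648, 0.2049]
eef_rot: [1.0, -0.025, -0.0, -0.0]
force: [-0.5, 0.0, 0.0]
gripper_width: 0.0457
grip_force: 0.0
```

Request:
carry_out --moves '[{"offset": [-1,0,-1],"dr": [0,0,0]},{"offset": [-1,0,0],"dr": [0,0,0]},{"offset": [-1,0,0],"dr": [0,0,0]},{"offset": [-1,0,0],"dr": [0,0,0]},{"offset": [-1,0,0],"dr": [0,0,0]}]'

```text
time_s: 61.35
eef_pos: [0.5144, -0.2598, 0.2243]
eef_rot: [1.0, -0.025, 0.0, 0.0]
force: [0.0, -0.9, -0.3]
gripper_width: 0.0464
grip_force: 0.0
```

Request:
carry_out --moves '[{"offset": [-1,-1,0],"dr": [0,0,0]},{"offset": [0,-1,0],"dr": [0,0,0]},{"offset": [0,-1,0],"dr": [0,0,0]},{"offset": [0,-1,0],"dr": [0,0,0]},{"offset": [0,-1,0],"dr": [0,0,0]}]'

```text
time_s: 61.77
eef_pos: [0.5002, -0.1583, 0.2243]
eef_rot: [1.0, -0.025, 0.0, 0.0]
force: [0.1, 0.3, -0.3]
gripper_width: 0.0461
grip_force: 0.0
```

Request:
carry_out --moves '[{"offset": [0,-1,0],"dr": [0,0,0]},{"offset": [0,-1,0],"dr": [0,0,0]},{"offset": [0,-1,0],"dr": [0,0,0]},{"offset": [0,-1,0],"dr": [0,0,0]},{"offset": [0,-1,0],"dr": [0,0,0]}]'

```text
time_s: 62.18
eef_pos: [0.5053, -0.0582, 0.2243]
eef_rot: [1.0, -0.025, 0.0, 0.0]
force: [0.9, -0.2, -0.1]
gripper_width: 0.0459
grip_force: 0.0
```

Request:
carry_out --moves '[{"offset": [0,-1,0],"dr": [0,0,0]},{"offset": [0,-1,0],"dr": [0,0,0]},{"offset": [0,-1,0],"dr": [0,0,0]},{"offset": [0,-1,0],"dr": [0,0,0]},{"offset": [0,-0.5,0],"dr": [0,0,0]}]'

```text
time_s: 62.6
eef_pos: [0.5098, 0.0336, 0.2244]
eef_rot: [1.0, -0.023, 0.0, -0.001]
force: [-0.4, 0.3, 0.1]
gripper_width: 0.0459
grip_force: 0.0
```

```bash
python3 fad.py; python3 - <<'E'
from meas import *
np.set_printoptions(precision=4,suppress=True)
im,P=cloud("top"); im2,P2=cloud("scene"); save(im,"all.png",(130,70,390,265),3)
for Q in(P,P2):
    pl=Q[reg(Q,.38,.5,-.32,-.17,.008,.02)]; print("plate",rect(pl))
    q=Q[reg(Q,.38,.5,-.32,-.17,.1,.125)]; print("post",len(q),q.mean(0),rect(q))
    t=Q[reg(Q,.38,.5,-.32,-.17,.085,.1)]; print("t",t.min(0),t.max(0))
    z=Q[reg(Q,.53,.67,.2,.38,.012,.08)]; print("tub contents",z[:,2].max())
E
python3 off.py; python3 plan.py .43 -.24 .23 102
```

```text
top 104 39
mean [0.0333 0.0017 0.0253] along 0.0032
topmean [0.0327 0.0023 0.0272] along 0.0039
mid [ 0.032  -0.0006  0.0249] along 0.0009
fader [ 0.615  -0.2611  0.0663] [ 0.6033 -0.2718  0.0596] [ 0.6285 -0.2527  0.0721] pointer [ 0.5817 -0.2628  0.0411] [ 0.5732 -0.2656  0.0356] [ 0.5946 -0.2578  0.0464]
scene 127 39
mean [0.0362 0.0018 0.0249] along 0.0035
topmean [0.0355 0.0017 0.0268] along 0.0034
mid [ 0.0351 -0.0017  0.0239] along -0.0001
fader [ 0.6195 -0.2597  0.0636] [ 0.6064 -0.2747  0.0581] [ 0.6309 -0.2506  0.0692] pointer [ 0.5833 -0.2615  0.0387] [ 0.5744 -0.2672  0.0351] [ 0.5927 -0.2547  0.0444]
plate ((434.480712890625, -242.46438598632812), (84.96207427978516, 80.85505676269531), 14.02113151550293)
post 79 [ 0.4272 -0.2433  0.1111] ((422.898681640625, -245.25115966796875), (49.4148063659668, 23.80455207824707), 13.994155883789062)
t [ 0.4005 -0.2519  0.085 ] [ 0.4394 -0.2292  0.099 ]
tub contents 0.06223228076911935
plate ((437.99737548828125, -240.91346740722656), (85.12084197998047, 78.41728210449219), 16.857112884521484)
post 71 [ 0.434  -0.2409  0.1082] ((427.
[... 345 characters left out ...]
55.2 54.3] ang 41.1 z 0.0212 [164 136 105]
top 75 [411.3 290.4] [132.1  38.6] ang 68.9 z 0.0400 [128  97  77]
top 104 [429.1 191.1] [53.8 54.8] ang 83.6 z 0.0413 [126  94  74]
scene 134 [ 575.7 -140.2] [56.6 55.3] ang 43.1 z 0.0201 [127 104  81]
scene 941 [435.7 257.9] [179.8  56.8] ang 87.1 z 0.0393 [110  81  62]
scene 112 [573.4 141.5] [32.2 51.2] ang 69.3 z 0.0257 [132 101  79]
scene 465 [591.1 264.6] [ 45.1 125.1] ang 67.1 z 0.0236 [158 130  97]
scene 153 [623.7 323.4] [25.9 45.9] ang 74.8 z 0.0219 [176 146 111]
t 63.1 pos [0.5099 0.0297 0.2242] yaw -2.9 q7 -1.92 w 0.0460 gf 0.0 F [-0.4  0.9  0.4]
-> (0.43, -0.24, 0.23, 102.0) turn [  0.     0.   -17.49] then shift [-12.36  -6.71  -0.29]
```

View pics/all.png

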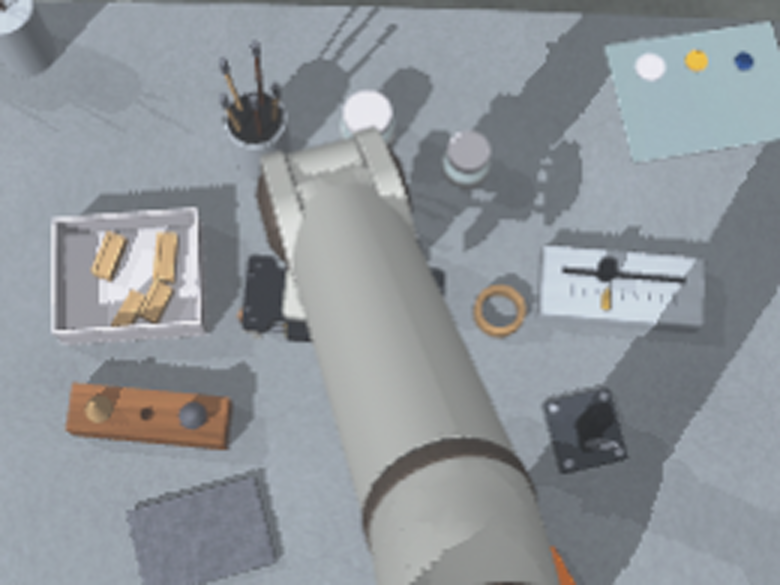

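Request:
carry_out --moves '[{"offset": [-0.5,0.5,0],"dr": [0,0,0]},{"offset": [-0.5,0.5,0],"dr": [0,0,0]},{"offset": [-0.5,0.5,0],"dr": [0,0,0]},{"offset": [-0.5,0.5,0],"dr": [0,0,0]},{"offset": [-0.5,0.5,0],"dr": [0,0,0]}]' --hand 0.7

```text
time_s: 63.52
eef_pos: [0.4563, -0.018, 0.2241]
eef_rot: [1.0, -0.025, -0.0, 0.0]
force: [-0.4, -0.6, 0.9]
gripper_width: 0.0742
grip_force: 0.0
```

Request:
carry_out --moves '[{"offset": [0,0,0],"dr": [0,0,-0.9]},{"offset": [0,0,0],"dr": [0,0,-0.9]},{"offset": [0,0,0],"dr": [0,0,-0.9]},{"offset": [0,0,0],"dr": [0,0,-0.9]},{"offset": [0,0,0],"dr": [0,0,-0.9]}]'

```text
time_s: 63.93
eef_pos: [0.4568, -0.0177, 0.2242]
eef_rot: [0.977, 0.211, -0.0, 0.0]
force: [0.2, 0.7, -0.0]
gripper_width: 0.0782
grip_force: 0.0
```

Request:
carry_out --moves '[{"offset": [0,0,0],"dr": [0,0,-0.9]},{"offset": [0,0,0],"dr": [0,0,-0.9]},{"offset": [0,0,0],"dr": [0,0,-0.9]},{"offset": [0,0,0],"dr": [0,0,-0.9]},{"offset": [0,0,0],"dr": [0,0,-0.9]}]'

```text
time_s: 64.35
eef_pos: [0.4568, -0.0176, 0.2242]
eef_rot: [0.901, 0.433, -0.0, 0.0]
force: [0.6, 0.9, -0.6]
gripper_width: 0.0778
grip_force: 0.0
```

Request:
carry_out --moves '[{"offset": [0,0,0],"dr": [0,0,-0.9]},{"offset": [0,0,0],"dr": [0,0,-0.9]},{"offset": [0,0,0],"dr": [0,0,-0.9]},{"offset": [0,0,0],"dr": [0,0,-0.9]},{"offset": [0,0,0],"dr": [0,0,-0.9]}]'

```text
time_s: 64.77
eef_pos: [0.4568, -0.0176, 0.2242]
eef_rot: [0.775, 0.632, -0.0, 0.0]
force: [-0.1, 0.0, -0.1]
gripper_width: 0.0784
grip_force: 0.0
```

Request:
carry_out --moves '[{"offset": [0,0,0],"dr": [0,0,-0.9]},{"offset": [0,0,0],"dr": [0,0,-0.9]},{"offset": [0,0,0],"dr": [0,0,-0.9]},{"offset": [0,0,0],"dr": [0,0,-0.9]},{"offset": [0,0,0],"dr": [0,0,-0.7]}]'

```text
time_s: 65.18
eef_pos: [0.4568, -0.0177, 0.2241]
eef_rot: [0.615, 0.789, -0.0, 0.0]
force: [0.1, -0.1, 0.2]
gripper_width: 0.078
grip_force: 0.0
```

```bash
python3 plan.py .43 -.243 .23 104 .43 -.243 .142 104
```

```text
t 65.2 pos [ 0.4568 -0.0177  0.2241] yaw 104.2 q7 -0.07 w 0.0780 gf 0.0 F [ 0.1 -0.1  0.2]
-> (0.43, -0.243, 0.23, 104.0) turn [-0.01  0.01  0.03] then shift [-10.61  -4.02  -0.29]
-> (0.43, -0.243, 0.142, 104.0) turn [0. 0. 0.] then shift [0.  0.  4.4]
```

Request:
carry_out --moves '[{"offset": [-0.71,-0.27,0],"dr": [0,0,0]},{"offset": [-0.71,-0.27,0],"dr": [0,0,0]},{"offset": [-0.71,-0.27,0],"dr": [0,0,0]},{"offset": [-0.71,-0.27,0],"dr": [0,0,0]},{"offset": [-0.71,-0.27,0],"dr": [0,0,0]}]'

```text
time_s: 65.6
eef_pos: [0.4474, -0.0937, 0.2242]
eef_rot: [0.616, 0.787, -0.0, 0.0]
force: [0.1, -0.9, -0.1]
gripper_width: 0.0783
grip_force: 0.0
```

Request:
carry_out --moves '[{"offset": [-0.71,-0.27,0],"dr": [0,0,0]},{"offset": [-0.71,-0.27,0],"dr": [0,0,0]},{"offset": [-0.71,-0.27,0],"dr": [0,0,0]},{"offset": [-0.71,-0.27,0],"dr": [0,0,0]},{"offset": [-0.71,-0.27,0],"dr": [0,0,0]}]'

```text
time_s: 66.02
eef_pos: [0.4382, -0.169, 0.2242]
eef_rot: [0.616, 0.787, -0.0, -0.0]
force: [-0.2, -0.3, -0.5]
gripper_width: 0.0779
grip_force: 0.0
```

Request:
carry_out --moves '[{"offset": [-0.71,-0.27,0],"dr": [0,0,0]},{"offset": [-0.71,-0.27,0],"dr": [0,0,0]},{"offset": [-0.71,-0.27,0],"dr": [0,0,0]},{"offset": [-0.71,-0.27,0],"dr": [0,0,0]},{"offset": [-0.71,-0.27,0],"dr": [0,0,0]}]'

```text
time_s: 66.43
eef_pos: [0.429, -0.2443, 0.2242]
eef_rot: [0.616, 0.787, -0.0, -0.0]
force: [0.1, -0.5, 0.1]
gripper_width: 0.0783
grip_force: 0.0
```

Request:
carry_out --moves '[{"offset": [0,0,0],"dr": [0,0,0]},{"offset": [0,0,0],"dr": [0,0,0]},{"offset": [0,0,0],"dr": [0,0,0]},{"offset": [0,0,0],"dr": [0,0,0]},{"offset": [0,0,0],"dr": [0,0,0]}]'

```text
time_s: 66.85
eef_pos: [0.4303, -0.2419, 0.2243]
eef_rot: [0.615, 0.788, 0.0, -0.0]
force: [-0.6, 0.6, -0.4]
gripper_width: 0.0778
grip_force: 0.0
```

```bash
python3 plan.py .43 -.243 .142 104; python3 off.py | grep -v "0.04[0-9]* \["
```

```text
t 66.8 pos [ 0.4303 -0.2419  0.2243] yaw 104.0 q7 0.41 w 0.0778 gf 0.0 F [-0.6  0.6 -0.4]
-> (0.43, -0.243, 0.142, 104.0) turn [ 0.   -0.    0.01] then shift [-0.05 -0.03  4.11]
top 104 [626.4 319.9] [24.7 52.4] ang 69.9 z 0.0230 [204 175 134]
top 265 [590.7 262.2] [ 44.6 127.6] ang 67.9 z 0.0249 [193 165 126]
top 109 [ 573.2 -143.4] [55.4 53.2] ang 3.5 z 0.0226 [167 138 107]
top 106 [406.  235.5] [ 33.  146.5] ang 10.1 z 0.0395 [126  94  74]
scene 134 [ 575.8 -140.5] [58.4 55.7] ang 34.4 z 0.0194 [127 104  82]
scene 939 [435.9 258.3] [179.1  56.7] ang 87.2 z 0.0396 [111  81  62]
scene 112 [573.4 140.7] [32.3 49.7] ang 65.1 z 0.0260 [132 101  79]
scene 463 [590.3 265.7] [ 43.8 122.8] ang 66.6 z 0.0236 [159 130  97]
scene 154 [623.6 323.3] [24.7 46. ] ang 70.0 z 0.0220 [176 146 111]
```

Request:
carry_out --moves '[{"offset": [-0.05,-0.03,0.8],"dr": [0,0,0]},{"offset": [0,0,0.8],"dr": [0,0,0]},{"offset": [0,0,0.7],"dr": [0,0,0]},{"offset": [0,0,0.5],"dr": [0,0,0]},{"offset": [0,0,0.4],"dr": [0,0,0]}]'

```text
time_s: 67.37
eef_pos: [0.4297, -0.2436, 0.1593]
eef_rot: [0.616, 0.788, 0.0, -0.0]
force: [-0.1, -0.3, -0.6]
gripper_width: 0.078
grip_force: 0.0
```

Request:
carry_out --moves '[{"offset": [0,0,0.4],"dr": [0,0,0]},{"offset": [0,0,0.3],"dr": [0,0,0]},{"offset": [0,0,0.2],"dr": [0,0,0]},{"offset": [0,0,0],"dr": [0,0,0]},{"offset": [0,0,0],"dr": [0,0,0]}]'

```text
time_s: 67.78
eef_pos: [0.43, -0.2441, 0.1423]
eef_rot: [0.616, 0.788, 0.0, 0.0]
force: [0.6, 0.7, 0.6]
gripper_width: 0.0777
grip_force: 0.0
```

Request:
carry_out --moves '[{"offset": [0,0,0],"dr": [0,0,0]},{"offset": [0,0,0],"dr": [0,0,0]},{"offset": [0,0,0],"dr": [0,0,0]},{"offset": [0,0,0],"dr": [0,0,0]},{"offset": [0,0,0],"dr": [0,0,0]}]' --hand -1 --newtons 30

```text
time_s: 68.2
eef_pos: [0.4287, -0.2446, 0.1422]
eef_rot: [0.616, 0.788, -0.001, -0.001]
force: [-5.0, -1.4, 4.4]
gripper_width: 0.0493
grip_force: 2.4
```

Request:
carry_out --moves '[{"offset": [0,0,0],"dr": [0,0,0]},{"offset": [0,0,0],"dr": [0,0,0]},{"offset": [0,0,0],"dr": [0,0,0]},{"offset": [0,0,0],"dr": [0,0,0]},{"offset": [0,0,0],"dr": [0,0,0]}]'

```text
time_s: 68.62
eef_pos: [0.4301, -0.2441, 0.1423]
eef_rot: [0.616, 0.788, 0.0, 0.0]
force: [0.5, -0.6, -0.0]
gripper_width: 0.0347
grip_force: 30.0
```

Request:
carry_out --moves '[{"offset": [0,0,0],"dr": [0,0,0]},{"offset": [0,0,0],"dr": [0,0,0]},{"offset": [0,0,0],"dr": [0,0,0]},{"offset": [0,0,0],"dr": [0,0,0]},{"offset": [0,0,0],"dr": [0,0,0]}]'

```text
time_s: 69.03
eef_pos: [0.4301, -0.2442, 0.1423]
eef_rot: [0.616, 0.788, 0.0, 0.0]
force: [0.7, -1.4, -0.7]
gripper_width: 0.0347
grip_force: 30.0
```

Request:
carry_out --moves '[{"offset": [0,0,0],"dr": [0,0,0]},{"offset": [0,0,0],"dr": [0,0,0]},{"offset": [0,0,0],"dr": [0,0,0]},{"offset": [0,0,0],"dr": [0,0,0]},{"offset": [0,0,0],"dr": [0,0,0]}]'

```text
time_s: 69.45
eef_pos: [0.4301, -0.2441, 0.1423]
eef_rot: [0.616, 0.788, 0.0, 0.0]
force: [1.1, -1.0, -1.0]
gripper_width: 0.0346
grip_force: 30.0
```

Request:
carry_out --moves '[{"offset": [0,0,0],"dr": [0,0,0]},{"offset": [0,0,0],"dr": [0,0,0]},{"offset": [0,0,0],"dr": [0,0,0]},{"offset": [0,0,0],"dr": [0,0,0]},{"offset": [0,0,0],"dr": [0,0,0]}]' --hand 0.7

```text
time_s: 69.87
eef_pos: [0.4294, -0.2437, 0.1419]
eef_rot: [0.616, 0.788, 0.0, -0.001]
force: [-2.9, 0.3, -1.0]
gripper_width: 0.063
grip_force: 1.1
```

Request:
carry_out --moves '[{"offset": [0,0,0],"dr": [0,0,0]},{"offset": [0,0,0],"dr": [0,0,0]},{"offset": [0,0,0],"dr": [0,0,0]},{"offset": [0,0,0],"dr": [0,0,0]},{"offset": [0,0,0],"dr": [0,0,0]}]'

```text
time_s: 70.28
eef_pos: [0.4304, -0.2439, 0.1425]
eef_rot: [0.616, 0.788, 0.0, 0.0]
force: [-0.6, -0.3, -0.6]
gripper_width: 0.0781
grip_force: 0.0
```

Request:
carry_out --moves '[{"offset": [0,0,-0.6],"dr": [0,0,0]},{"offset": [0,0,-0.9],"dr": [0,0,0]},{"offset": [0,0,-0.9],"dr": [0,0,0]},{"offset": [0,0,-0.9],"dr": [0,0,0]},{"offset": [0,0,-0.9],"dr": [0,0,0]}]'

```text
time_s: 70.7
eef_pos: [0.43, -0.2438, 0.2279]
eef_rot: [0.616, 0.788, 0.0, 0.0]
force: [0.3, -0.7, 0.6]
gripper_width: 0.0783
grip_force: 0.0
```

Request:
carry_out --moves '[{"offset": [0,0,0],"dr": [0,0,0]},{"offset": [0,0,0],"dr": [0,0,0]},{"offset": [0,0,0],"dr": [0,0,0]},{"offset": [0,0,0],"dr": [0,0,0]},{"offset": [0,0,0],"dr": [0,0,0]}]'

```text
time_s: 71.12
eef_pos: [0.4293, -0.2438, 0.2255]
eef_rot: [0.616, 0.788, 0.0, -0.001]
force: [-1.6, -0.4, 0.9]
gripper_width: 0.0777
grip_force: 0.0
```

```bash
python3 plan.py .43 -.243 .2 104; python3 - <<'E'
from h import *
im,P=cloud("scene"); save(im,"end.png",(110,120,400,345),2.6)
E
python3 fad.py | grep along
```

```text
t 71.1 pos [ 0.4293 -0.2438  0.2255] yaw 104.0 q7 0.42 w 0.0777 gf 0.0 F [-1.6 -0.4  0.9]
-> (0.43, -0.243, 0.2, 104.0) turn [-0.01 -0.01 -0.01] then shift [0.03 0.04 1.27]
mean [0.0228 0.0031 0.0222] along 0.0042
topmean [0.0223 0.0028 0.024 ] along 0.0039
mid [0.0232 0.0023 0.0225] along 0.0034
mean [0.0364 0.0017 0.0255] along 0.0034
topmean [0.0357 0.0009 0.0271] along 0.0026
mid [0.0361 0.0009 0.0255] along 0.0025
```

View pics/end.png

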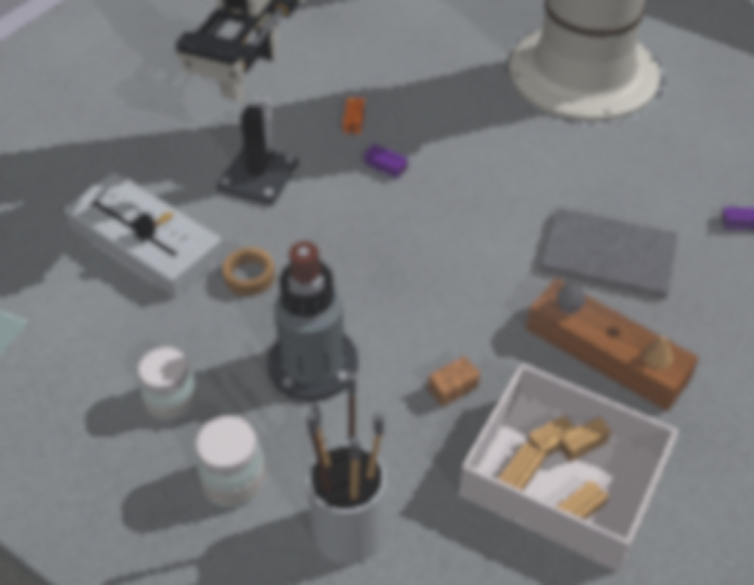

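```bash
python3 -c "
from station import *
print(sign_off())"
```

```text
the job is handed in; nothing more can be done
None
```

The job is handed in (no verdict came back): the drum is clamped upright in the closed chuck, the fader is about 3 mm from the pointer (6 mm allowed), all four offcuts are in the tub, and the trigger was fully squeezed for about a second and let go; I judged the sleeve's stop from torque and slipping, not a direct reading.

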